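# Open the double-leaf switch cabinet and change its fuses

### The job

The switch cabinet lies on its back and is to be re-fused: lift its active leaf (the wider one with the lock, which laps over the other) by the handle until it stands upright, draw the flush bolt that this uncovers fully back, and stand the passive leaf upright as well. Take every spent fuse (striker pin out) from the fuse block and put it in the open bin of the tray, and lay every new fuse from the tray's pockets home in the block, each in a pair of clips of its own; any free pairs will do. Leave both leaves standing open and the other things on the bench where they are.

Things in the scene. Friction and masses are not known exactly. Their poses are not given: they have to be found in the camera images.
- active (a joint): Active leaf's angle, rad: 0 shut, 1.57 upright, 2.0 its stop. Hinge line: along cabinet x through cabinet (0, +180, 110) mm; the free edge rises and goes over to the cabinet's +y side. A stiff hinge (0.75 N m) holds it where it is left; lifting it by its handle takes about 8 N. Shut, it reaches to cabinet y = -30 and its lap, 4 thick, covers the bolt.
- passive (a joint): Passive leaf's angle, rad: 0 shut, 1.57 upright, 2.0 its stop. Hinge line: along cabinet x through cabinet (0, -180, 110) mm; it opens over to the cabinet's -y side. Its hinge (0.45 N m) holds it where it is left; lifting it by its handle takes about 7 N, but with the bolt home it gives only some 0.03 rad.
- bolt (a joint): Flush bolt in the meeting edge of the passive leaf, m: 0 home (its rod under the cabinet's rim), 0.020 fully drawn back. Its thumb piece slides towards the cabinet's -x end against 2 N of friction and stays where it is left.
- cabinet: Grey steel switch cabinet on its back, fixed: 280 (x) by 360 (y), walls 110 high, open side up. Origin: centre of its underside, z up. Active leaf hinged on the +y wall, 210 wide; passive on the -y wall, 148 wide plus a ledge; outer faces 125 above the bench when shut. Inside: fuse block; at y 65 to 157 a contactor and a supply unit up to 85 high; elsewhere ducts and terminals 52 to 54 high.
- active_handle (a point): Middle of the round bar of the active leaf's black bow handle: bar 10 in diameter, 110 long, parallel to the hinge, 35 above the leaf's outer face, 180 from the hinge line, 30 from the free edge. It may turn in the grip. The point's axes turn with the leaf; shut, they are the cabinet's.
- passive_handle (a point): Middle of the round bar of the passive leaf's black bow handle: 10 in diameter, 110 long, parallel to the hinge, 35 above the leaf's outer face, 122 from the hinge line. 26 beyond it the leaf steps down 23 to a ledge 44 wide at its free edge. Axes turn with the leaf; shut, they are the cabinet's.
- bolt_thumb (a point): Centre of the bolt's steel thumb piece, a block 14 (x) by 12 (y); its top is 8 above this point, 17 above the ledge of the passive leaf on which it slides and 6 below that leaf's outer face. The step up to the leaf is 24 away on its -y side. Covered by the active leaf until that is open.
- tray: Dark grey exchange tray, fixed, 146 (x) by 168. Pockets for new fuses: 57 long (its x), 18 wide, 8 deep, floor 4 above the bench, at its x = -33 or +33, y = -44 or 0, each row crossed by a trough 37 wide for the fingers. On its +y side the bin for spent fuses: inside x = -69 to +69, y = 40 to 96, floor 4, walls 34 above the bench. Origin at bench level.
- way0 (a point): Centre of a fuse lying home in way 0 of the black fuse block in the cabinet, x along that fuse. Four ways, 42 apart along cabinet y; way 0 is 65 from the -y wall. A fuse rests in two pairs of flared copper clips, 8 wide, 21.5 either side of the middle, lips 4 above its axis and 11 out; between them is free. The block's top is 12 below this point; end stops 59 apart.
- way1 (a point): The same for way 1 of the fuse block, 42 from way 0 towards cabinet +y.
- way2 (a point): The same for way 2 of the fuse block, 84 from way 0 towards cabinet +y.
- way3 (a point): The same for way 3 of the fuse block, 126 from way 0 towards cabinet +y.
- new0: New cartridge fuse: white ceramic tube with steel end caps, 14 in diameter, 51 long, about 25 g; origin at its centre, x along its axis (either end may lead). It starts lying in a pocket of the tray, or is absent.
- old0: Spent fuse: as new0, but its striker pin, 4 in diameter, stands 3.5 out of its +x end cap. It starts seated in a way of the fuse block in the shut cabinet, or is absent.
- new1: A new fuse like new0, or absent.
- old1: A spent fuse like old0, or absent.
- new2: A new fuse like new0, or absent.
- old2: A spent fuse like old0, or absent.
- new3: A new fuse like new0, or absent.
- old3: A spent fuse like old0, or absent.
- tape: Bystander: roll of black tape, 68 across, 19 high.
- contactor: Bystander: spare grey contactor 78 by 45, 80 high, on the bench.
- terminals: Bystander: grey stack of terminals, 45 by 62 by 40.
- screws: Bystander: blue screw box 100 by 150 by 45.

How it is judged:
By the outcome, as a careful person would: the job done as asked, in the order asked, and still so for the second after the job is handed in, with the robot touching nothing.
Of new0, new1, new2, new3 only 3 to 4 are there at a start; the rules pass over those that are not, and their reading is None.
Of old0, old1, old2, old3 only 2 to 3 are there at a start; the rules pass over those that are not, and their reading is None.
At some moment in a run one of new0, new1, new2, new3, old0, old1, old2, old3 may be knocked a few centimetres aside while the robot is not near it.
Once in a run the grip may slacken for a moment while it holds something.
It also fails if it takes over 210 s, if anything falls off the work surface, if the arm or the gripper's body presses on something with over 40 N, if the wrist force passes 120 N, or if a joint passes its speed limit or range.

### The arm

A 6-joint arm with a two-finger parallel gripper is mounted at the origin on the work surface. World frame = base frame: x ahead of the robot, y to its left, z up, the work surface at z = 0. Lengths are in m, angles in rad, forces in N, time in s.
With the tool pointing down it reaches from about 0.35 to 0.775 m from the base axis. Payload 7.3 kg.
Tool frame: the origin (TCP) lies between the finger pads; the fingertips stand 8 mm ahead of it and the grasp point (between the pads) lies 11 mm behind it (robot.nose_length is the distance from the TCP to the fingertips, in m); z points along the fingers, y is the line along which they close (so a half turn about z gives the same grasp; the last joint's range is limited). The gripper opens to 92 mm and grips with 3 to 60 N. Pads are 19 mm wide; open, the fingers measure 130 mm over their backs; the gripper's body (75 mm by 190 mm) begins 47 mm behind the grasp point.
Start: joints at [1.148, 0.342, 1.524, -0, 1.275, -0.146], TCP at [0.143, 0.505, 0.235] pointing down, gripper open.
Joint ranges: [-2.53, 2.53], [-0.77, 2.02], [0.04, 2.7], [-1, 4.14], [0.28, 2.66], [-3.11, 3.11]. Speed limits (rad/s): [2.57, 2.57, 3.14, 3.14, 3.14, 3.14].

### API

Orientations are given as [roll, pitch, yaw] about the fixed x, y, z axes, in that order (R = Rz(yaw) Ry(pitch) Rx(roll)).
In Python, from cell import robot gives the robot as it stands. The module is installed in compiled form; this text tells all that it offers.
- The arm moves only by the shell command python3 -m jog 'ROWS' [FORCE]. ROWS is JSON, a list that holds one entry, the list of rows, each a list of 5 numbers: the gripper's target within -1 to 1 (fully open at 1, half-way at 0, shut at -1), then the shift along the tool's x, y, z in m, then the turn about the tool's z in rad. A call has 1 to 5 rows; each row is the pose to reach, as a shift and turn from the pose commanded when the call began, along the tool's axes at that moment; what a row does not reach only later rows make up. A row lasts 1/12 s, in which the tool goes at most 41.7 mm and 7.16 degrees, less where a joint would pass 70% of its speed; a pose out of reach is approached as far as the arm can. A call with a gripper value outside its range is refused whole. The fingers move at their own pace and stop on an object; FORCE is the grip in N (left out, the last holds). Time passes only in rows, so rows that repeat a pose let the fingers close. It gives the time, the measured TCP pose, the force, the opening and the grip force at its end, in the units of the state.
- robot.observe(): the state, without advancing time (a new reading comes with each control period).
- robot.read_camera(name): name is "scene" or "top"; returns the picture (420x560x3 uint8, red, green, blue); there is no depth.
- robot.camera_model(name): a dict with "camera_matrix" (3x3 intrinsics, pixels), "position" and "attitude" of the camera in the world. Camera axes: x right, y down, z forward; pixel columns grow to the right and rows downward; lengths in m; the calibration is good to about 2 mm. A picture is of the moment at which its call begins. camera_model takes no time and is no camera call.
- robot.hand_in(): hands the job in; it is judged then, once.
The state is a dict: "time": time; "qpos": joint angles; "qvel": joint speeds; "joint_efforts": joint torques, N m; "tool_pos": TCP position; "tool_rot": TCP orientation; "contact_force": force on the tool from outside, world axes, zero at the start; "torque": the same for the moment, N m; "opening": finger opening in m; "grip_force": force on a finger pad.
Only numpy, scipy, OpenCV 4.12 (cv2) and the standard library are available. Lean on these libraries where they do the work, as an engineer would, in place of code of your own. Each camera call takes 0.05 s, during which the arm holds its last target. There are 200 camera calls.

## Working session

There is one attempt and no reset: what is moved stays moved. The work goes in short steps, Python scripts to look and compute and a shell command to move; the robot and the scene stay as the last step left them, time stands still between calls to the robot, and variables do not carry over. Pictures are saved under pics/ and viewed, at most 14 in all, crops included, and the job is handed in when it is done.

```bash
mkdir -p pics
cat > h.py <<'E'
import numpy as np, cv2
from cell import robot
from scipy.spatial.transform import Rotation as R
def snap(n,name,crop=None,s=1):
    im=robot.read_camera(n)[:,:,::-1].copy(); np.save('/tmp/%s.npy'%n,im)
    if crop: im=im[crop[1]:crop[3],crop[0]:crop[2]]
    if s!=1: im=cv2.resize(im,None,fx=s,fy=s,interpolation=cv2.INTER_CUBIC)
    cv2.imwrite('pics/'+name+'.png',im)
def cam(n):
    m=robot.camera_model(n); K=np.array(m['camera_matrix']); p=np.array(m['position']); A=np.array(m['attitude'])
    if A.shape!=(3,3): A=R.from_euler('xyz',A).as_matrix()
    return K,p,A
def ray(n,u,v,z):
    K,p,A=cam(n); d=A@np.linalg.inv(K)@np.array([u,v,1.]); return p+d*(z-p[2])/d[2]
def proj(n,P):
    K,p,A=cam(n); q=K@(A.T@(np.array(P)-p)); return q[:2]/q[2]
E
python3 - <<'E'
from h import *
snap('top','t0');snap('scene','s0')
for n in('top','scene'):print(robot.camera_model(n))
print(robot.observe())
E
```

```text
{'camera_matrix': array([[463.10202583,   0.        , 279.50810615],
       [  0.        , 463.10202583, 211.40544737],
       [  0.        ,   0.        ,   1.        ]]), 'position': array([ 0.29186198, -0.06841496,  1.33869509]), 'attitude': array([-2.93653061e+00,  4.94507302e-04, -1.48974583e+00])}
{'camera_matrix': array([[447.17717393,   0.        , 280.65642579],
       [  0.        , 447.17717393, 210.53695486],
       [  0.        ,   0.        ,   1.        ]]), 'position': array([1.2963038 , 0.46787135, 0.8471443 ]), 'attitude': array([-2.23191801,  0.0230563 ,  2.1763722 ])}
{'time': 0.1, 'qpos': array([ 1.14801416e+00,  3.42668067e-01,  1.52493636e+00, -1.97058501e-05,
        1.27535114e+00, -1.45992758e-01]), 'qvel': array([-0.00127379, -0.00288688, -0.00295564, -0.00159001,  0.00019845,
        0.00106128]), 'joint_efforts': array([ 8.45074501e-04, -4.32004845e+01, -2.44696194e+01,  7.18699931e-02,
        5.25336410e-02, -4.35420327e-05]), 'tool_pos': array([0.14330357, 0.50470477, 0.23410145]), 'tool_rot': array([-3.14024150e+00, -1.79625495e-04,  2.86480888e+00]), 'contact_force': array([ 0.15937873,  0.33383298, -0.09306821]), 'torque': array([-0.00902418, -0.01471249,  0.04109081]), 'grip_force': 0.0, 'opening': 0.0918980670327288}
```

View pics/t0.png

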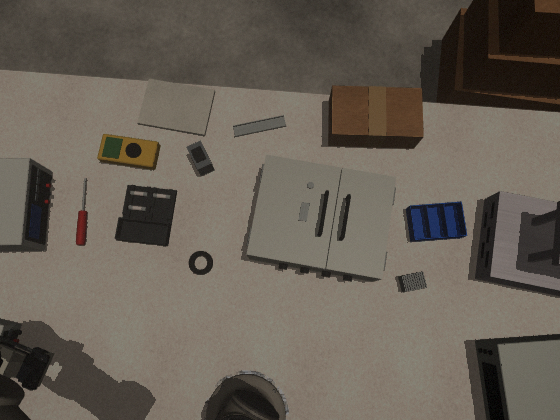

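View pics/s0.png

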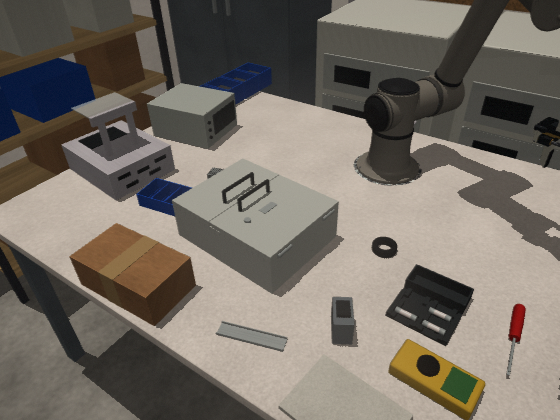

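The top view shows the cabinet with corners near (266,156), (395,178), (384,280) and (247,262). The active leaf is on its left, with handle bars at about (321,213) and (344,217). The tray is at about (148,215) with its bin on the near side, and three new fuses are visible in it.

Run:
```python
from h import *
for n,pts,z in (('top',[(266,156),(395,178),(384,280),(247,262)],.125),('top',[(325,192),(318,235),(348,196),(340,239)],.16),('top',[(125,185),(176,187),(168,245),(116,240)],.02),('top',[(137,191),(162,194),(136,208)],.011)):
  for p in pts: print(p,z,ray(n,*p,z).round(4))
  print()
im=np.load('/tmp/top.npy')
a=cv2.resize(im[175:255,105:185],None,fx=5,fy=5,interpolation=cv2.INTER_CUBIC); b=cv2.resize(im[145:295,240:400],None,fx=2.5,fy=2.5,interpolation=cv2.INTER_CUBIC)[:400]
cv2.imwrite('pics/c0.png',np.clip(np.hstack([cv2.resize(a,(375,375)),b[:375]]).astype(float)*1.6,0,255).astype(np.uint8))
```

```text
(266, 156) 0.125 [0.6953 0.0022 0.125 ]
(395, 178) 0.125 [ 0.6612 -0.3527  0.125 ]
(384, 280) 0.125 [ 0.384  -0.3325  0.125 ]
(247, 262) 0.125 [0.4017 0.0265 0.125 ]

(325, 192) 0.16 [ 0.5976 -0.1627  0.16  ]
(318, 235) 0.16 [ 0.4824 -0.1517  0.16  ]
(348, 196) 0.16 [ 0.5917 -0.2233  0.16  ]
(340, 239) 0.16 [ 0.4766 -0.2087  0.16  ]

(125, 185) 0.02 [0.6075 0.4142 0.02  ]
(176, 187) 0.02 [0.6136 0.2638 0.02  ]
(168, 245) 0.02 [0.4413 0.265  0.02  ]
(116, 240) 0.02 [0.4436 0.4157 0.02  ]

(137, 191) 0.011 [0.5944 0.3794 0.011 ]
(162, 194) 0.011 [0.5913 0.3046 0.011 ]
(136, 208) 0.011 [0.5432 0.375  0.011 ]
```

View pics/c0.png

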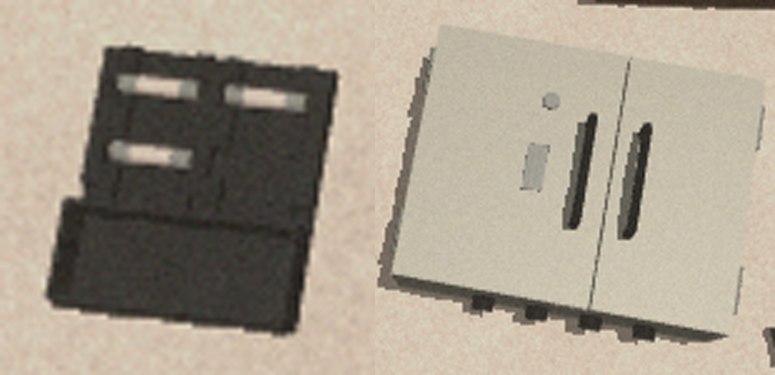

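The crop shows three new fuses and one empty pocket. Both bars are clean dark strips with lighter shadows beside them. I'll fit the bars and work out the first move.

```bash
cat >> h.py <<'E'
def go(P,yaw=None,src=None):
    o=robot.observe() if src is None else src
    p=np.array(o['tool_pos']); M=R.from_euler('xyz',o['tool_rot']).as_matrix()
    s=M.T@(np.array(P)-p); y0=o['tool_rot'][2]
    t=0 if yaw is None else -((yaw-y0+np.pi/2)%np.pi-np.pi/2)
    print('shift',s.round(4),'turn',round(t,3),'q',o['qpos'].round(2)); return s,t
E
python3 - <<'E'
from h import *
im=np.load('/tmp/top.npy'); g=im.max(2)
for x0,x1 in((312,333),(334,356)):
  sub=g[185:245,x0:x1]; m=(sub<45).astype(np.uint8)
  n,l,st,c=cv2.connectedComponentsWithStats(m); k=1+np.argmax(st[1:,4])
  v,u=np.nonzero(l==k); u=u+x0; v=v+185
  W=np.array([ray('top',a,b,.162) for a,b in zip(u,v)])[:,:2]
  mu=W.mean(0); U,S,V=np.linalg.svd(W-mu,full_matrices=False); pr=(W-mu)@V[0]; pw=(W-mu)@V[1]
  e=[mu+V[0]*q for q in(pr.min(),pr.max())]
  print(len(u),mu.round(4),(V[0]/np.sign(V[0][0])).round(3),np.ptp(pr).round(3),np.ptp(pw).round(4),np.mean(e,0).round(4),[proj('scene',[*q,.16]).round(1) for q in e])
go([.54,-.157,.22],np.pi-.09)
E
```

```text
170 [ 0.5407 -0.1605] [ 0.994 -0.105] 0.122 0.0108 [ 0.5402 -0.1604] [array([238.2, 199.6]), array([269.5, 179.1])]
173 [ 0.5354 -0.2181] [ 0.995 -0.101] 0.122 0.013 [ 0.5362 -0.2182] [array([222.3, 191.8]), array([253.8, 172.2])]
shift [-0.5624 -0.5281  0.0147] turn -0.187 q [ 1.15  0.34  1.52 -0.    1.28 -0.15]
```

```bash
python3 -m jog '[[[-0.1,-0.1406,-0.132,0.0037,0],[-0.1,-0.1406,-0.132,0.0037,0],[-0.1,-0.1406,-0.132,0.0037,0],[-0.1,-0.1406,-0.132,0.0037,0],[-0.1,-0.1406,-0.132,0.0037,0]]]' 
python3 -m jog '[[[-0.1,-0.1406,-0.132,0.0037,0],[-0.1,-0.1406,-0.132,0.0037,0],[-0.1,-0.1406,-0.132,0.0037,0],[-0.1,-0.1406,-0.132,0.0037,0],[-0.1,-0.1406,-0.132,0.0037,0]]]' 
python3 -m jog '[[[-0.1,-0.1406,-0.132,0.0037,0],[-0.1,-0.1406,-0.132,0.0037,0],[-0.1,-0.1406,-0.132,0.0037,0],[-0.1,-0.1406,-0.132,0.0037,0],[-0.1,-0.1406,-0.132,0.0037,0]]]' 
python3 -m jog '[[[-0.1,-0.1406,-0.132,0.0037,-0.187],[-0.1,-0.1406,-0.132,0.0037,-0.187],[-0.1,-0.1406,-0.132,0.0037,-0.187],[-0.1,-0.1406,-0.132,0.0037,-0.187],[-0.1,-0.1406,-0.132,0.0037,-0.187]]]'
python3 -c "
from h import *
o=robot.observe();print(o['tool_pos'],o['tool_rot'],o['time'],o['opening'])
go([.540,-.1605,.149],np.pi-.09)"
```

```text
time: 0.52
tool_pos: [0.2433, 0.3367, 0.2306]
tool_rot: [-3.14, 0.0, 2.864]
contact_force: [-0.1, 0.5, 0.6]
opening: 0.0629
grip_force: 0.0
time: 0.93
tool_pos: [0.3428, 0.1714, 0.2272]
tool_rot: [-3.141, 0.001, 2.863]
contact_force: [0.8, 0.3, -0.2]
opening: 0.0413
grip_force: 0.0
time: 1.35
tool_pos: [0.4423, 0.0055, 0.2234]
tool_rot: [-3.141, 0.001, 2.863]
contact_force: [-0.2, 0.4, -0.1]
opening: 0.0413
grip_force: 0.0
time: 1.77
tool_pos: [0.5412, -0.1598, 0.2192]
tool_rot: [-3.141, -0.0, 3.05]
contact_force: [0.7, -0.1, 0.4]
opening: 0.0415
grip_force: 0.0
[ 0.54118138 -0.15983302  0.21918572] [-3.14115825e+00 -1.58689473e-04  3.05022842e+00] 1.7667 0.04145935550291314
shift [ 0.0011 -0.0007  0.0702] turn -0.001 q [-0.42  0.43  1.44 -0.    1.28 -1.9 ]
```

```bash
python3 -m jog '[[[-0.1,0.001,-0.001,0.035,0],[-0.1,0.001,-0.001,0.055,0],[-0.1,0.001,-0.001,0.07,0],[-0.1,0.001,-0.001,0.07,0]]]' 
python3 -m jog '[[[-0.6,0,0,0,0],[-1,0,0,0,0],[-1,0,0,0,0],[-1,0,0,0,0],[-1,0,0,0,0]]]' 30
python3 -m jog '[[[-1,0,0,0,0],[-1,0,0,0,0],[-1,0,0,0,0]]]'
python3 -c "
from h import *
o=robot.observe();p=o['tool_pos'];print(p)
import numpy as np
# bar rel. hinge: phi0
r=np.hypot(.18,.05);a0=np.arctan2(.05,-.18)
for th in np.arange(0,1.66,.08):
  a=a0-th; print(round(th,2),round((r*np.cos(a)+.18)*1000),round((r*np.sin(a)-.05)*1000),end=' | ')"
```

```text
time: 2.1
tool_pos: [0.5369, -0.1568, 0.146]
tool_rot: [3.139, -0.007, 3.051]
contact_force: [-0.9, -0.6, 0.2]
opening: 0.0415
grip_force: 0.0
time: 2.52
tool_pos: [0.5395, -0.159, 0.1511]
tool_rot: [-3.138, 0.002, 3.053]
contact_force: [-3.7, -16.3, 0.1]
opening: 0.0125
grip_force: 8.2
time: 2.77
tool_pos: [0.5394, -0.1606, 0.1511]
tool_rot: [-3.136, 0.002, 3.052]
contact_force: [-2.0, -10.5, -0.1]
opening: 0.0088
grip_force: 30.0
[ 0.53935662 -0.16059199  0.1510747 ]
0.0 0 0 | 0.08 5 14 | 0.16 10 28 | 0.24 17 41 | 0.32 25 54 | 0.4 34 66 | 0.48 43 77 | 0.56 54 88 | 0.64 65 98 | 0.72 78 106 | 0.8 90 114 | 0.88 104 121 | 0.96 118 126 | 1.04 132 131 | 1.12 147 134 | 1.2 161 136 | 1.28 176 137 | 1.36 191 136 | 1.44 206 135 | 1.52 221 132 | 1.6 235 128 |
```

```bash
python3 -m jog '[[[-1,0,0.005,-0.014,0],[-1,0,0.010,-0.028,0],[-1,0,0.017,-0.041,0],[-1,0,0.025,-0.054,0],[-1,0,0.034,-0.066,0]]]' 40
python3 -m jog '[[[-1,0,0.009,-0.011,0],[-1,0,0.020,-0.022,0],[-1,0,0.031,-0.032,0],[-1,0,0.044,-0.040,0],[-1,0,0.056,-0.048,0]]]'
```

```text
time: 3.18
tool_pos: [0.5426, -0.1277, 0.2179]
tool_rot: [-3.134, 0.003, 3.05]
contact_force: [0.2, -13.7, 0.6]
opening: 0.0087
grip_force: 40.0
time: 3.6
tool_pos: [0.548, -0.0718, 0.2675]
tool_rot: [-3.133, 0.006, 3.05]
contact_force: [-0.8, -12.5, 7.4]
opening: 0.0089
grip_force: 40.0
```

```bash
python3 -m jog '[[[-1,0,0.014,-0.007,0],[-1,0,0.028,-0.012,0],[-1,0,0.042,-0.017,0],[-1,0,0.057,-0.020,0],[-1,0,0.071,-0.022,0]]]'
python3 -m jog '[[[-1,0,0.015,-0.001,0],[-1,0,0.030,0,0],[-1,0,0.045,0.001,0],[-1,0,0.060,0.004,0],[-1,0,0.074,0.008,0]]]'
python3 -m jog '[[[-1,0,0,0,0],[-1,0,0,0,0]]]'
python3 -c "
from h import *
snap('top','t1');snap('scene','s1')"
```

```text
time: 4.02
tool_pos: [0.5553, 0.001, 0.2897]
tool_rot: [-3.137, 0.009, 3.05]
contact_force: [2.6, -8.5, 6.5]
opening: 0.0088
grip_force: 40.0
time: 4.43
tool_pos: [0.5624, 0.0758, 0.2804]
tool_rot: [-3.139, 0.008, 3.051]
contact_force: [6.9, -6.1, 2.1]
opening: 0.0085
grip_force: 40.0
time: 4.6
tool_pos: [0.5626, 0.0779, 0.2797]
tool_rot: [3.14, 0.008, 3.053]
contact_force: [7.5, 3.7, 1.2]
opening: 0.0087
grip_force: 40.0
```

View pics/s1.png

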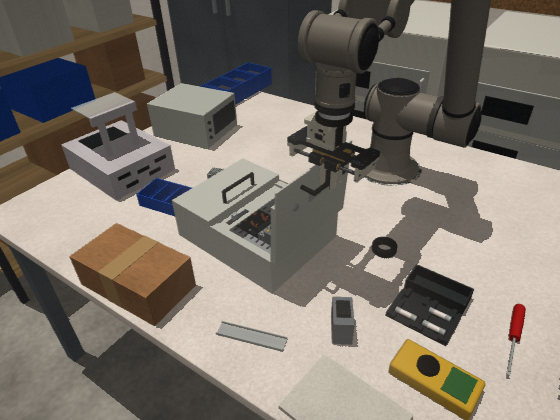

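The active leaf now stands upright. I'll release it and look.

```bash
python3 -m jog '[[[-0.48,0,0,0,0],[-0.48,0,0,0,0],[-0.48,0,0,0,0],[-0.48,0,0,0,0]]]' 20
python3 -m jog '[[[-0.48,0,0,-0.03,0],[-0.48,0,0,-0.06,0],[-0.48,0,0,-0.095,0],[-0.48,0,0,-0.125,0],[-0.48,0,0,-0.125,0]]]'
python3 -m jog '[[[-0.48,0,0.09,0,0],[-0.48,0,0.09,0,0],[-0.48,0,0.09,0,0]]]'
python3 -c "
from h import *
snap('top','t1',(240,140,400,290),4)"
```

```text
time: 5.03
tool_pos: [0.5598, 0.0765, 0.278]
tool_rot: [-3.141, -0.0, 3.052]
contact_force: [1.0, -0.2, 0.4]
opening: 0.0237
grip_force: 0.0
time: 5.45
tool_pos: [0.5612, 0.0765, 0.4096]
tool_rot: [3.141, 0.011, 3.052]
contact_force: [1.0, 0.1, 0.6]
opening: 0.0239
grip_force: 0.0
time: 5.7
tool_pos: [0.5678, 0.171, 0.402]
tool_rot: [3.139, -0.001, 3.056]
contact_force: [0.2, 0.2, 0.5]
opening: 0.0235
grip_force: 0.0
```

View pics/t1.png

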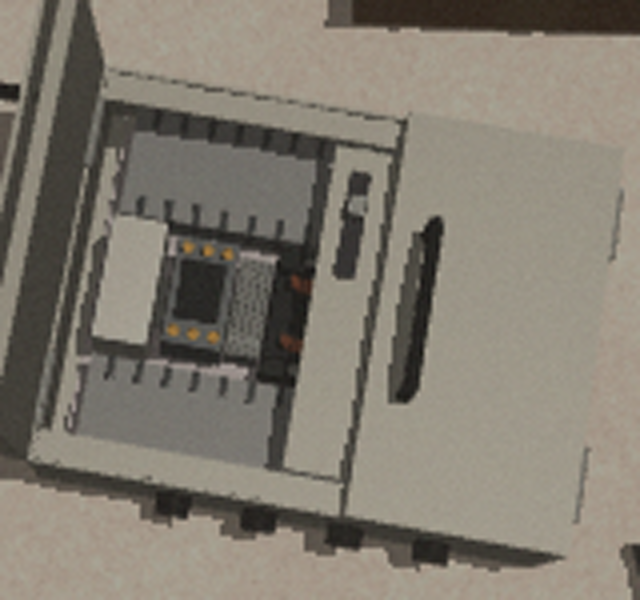

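The crop shows the bolt's bright thumb piece at full-image pixel (329.2, 190.8), at the far end of its dark slot. Copper clips are visible next to the passive leaf's ledge.

Run:
```python
from h import *
im=np.load('/tmp/top.npy')[180:214,318:340].max(2); print(im)
w=ray('top',329.2,190.8,.119);print(w)
o=np.array([.54,-.16]);t=-.09
print(np.array([[np.cos(t),np.sin(t)],[-np.sin(t),np.cos(t)]])@(w[:2]-o))
go([w[0],w[1],.40],np.pi-.09-np.pi/2+1e-3)
go([w[0],w[1],.40])
```

```text
[[117  61  63  60  68 103 150 150 154 151 149 149 153 149 151 149 149 151
  153 145  79  73]
 [111  65  61  62 112 138 150 150 150 153 148 149 151 148 151 153 152 150
  150  78  79  61]
 [117  66  64  63  62 126 150 153 150 147 118 141 146 148 145 148 152 151
  150  77  79  65]
 [115  64  61  62  65 146 152 149 151 121  59  56  77  74 119 153 151 149
  153  78  75  79]
 [117  61  64  62  79 154 147 150 150  87  58  58  56  53  60 149 152 150
  150  78  79  78]
 [112  62  61  64  83 147 151 154 151  62  58  60  56  53  81 153 153 150
  152  79  68  98]
 [ 61  63  58  61 127 150 152 148 151  58  59  54  54  54 126 151 153 153
  151  78  73 125]
 [ 62  62  61  62 127 149 150 151 149  57  53  55  53  56 130 152 151 152
  146  80  63 125]
 [ 61  62  61  64 152 148 151 148 114  59  70  63  66  66 152 150 154 151
   81  81  63 152]
 [ 60  68  63  61 150 151 154 152 122  80 125 127 133 120 151 150 152 155
   79  82  80 153]
 [ 63  63  64  82 149 152 151 148  59  99 129 126 127 110 151 153 153 151
   79  77  75 151]
 [ 62  64  62  85 153 152 154 148  50 137 123 129 127  97 149 152 151 151
   
[... 1589 characters left out ...]
54 155]
 [ 87 149 151 153 151 154  78  80  72  73 103 155 154 154 153 149  76  76
  153 154 152 154]
 [128 152 152 152 152 152 154 152 154 154 151 154 151 152 153  81  73 103
  153 149 152 154]
 [128 150 153 155 151 152 153 154 152 152 148 151 151 152 152  78  71 126
  153 153 153 151]
 [150 151 151 153 154 152 153 151 152 153 153 155 153 152 154  80  68 129
  153 152 155 154]
 [153 150 151 152 154 152 156 152 154 155 152 153 152 155 148  80  60 154
  153 152 157 156]]
[ 0.61252406 -0.17712538  0.119     ]
[ 0.07376974 -0.01053771]
shift [-0.0741 -0.342   0.0014] turn -1.567 q [ 0.16  0.42  0.96  0.    1.76 -1.32]
shift [-0.0741 -0.342   0.0014] turn 0 q [ 0.16  0.42  0.96  0.    1.76 -1.32]
```

```bash
python3 -m jog '[[[-0.4,-0.037,-0.171,0,0],[-0.4,-0.037,-0.171,0,0],[-0.4,-0.037,-0.171,0,0],[-0.4,-0.037,-0.171,0,0],[-0.4,-0.037,-0.171,0,0]]]' 
python3 -m jog '[[[-0.4,-0.037,-0.171,0.03,0.5],[-0.4,-0.037,-0.171,0.03,0.5],[-0.4,-0.037,-0.171,0.03,0.5],[-0.4,-0.037,-0.171,0.03,0.5],[-0.4,-0.037,-0.171,0.03,0.5]]]' 
python3 -m jog '[[[-0.4,0,0,0.05,0.54],[-0.4,0,0,0.1,0.54],[-0.4,0,0,0.1,0.54],[-0.4,0,0,0.1,0.54],[-0.4,0,0,0.1,0.54]]]' 
python3 -m jog '[[[-0.4,0,0,0.05,0.53],[-0.4,0,0,0.1,0.53],[-0.4,0,0,0.1,0.53],[-0.4,0,0,0.1,0.53],[-0.4,0,0,0.1,0.53]]]' 
python3 -c "
from h import *
go([.6125,-.177,.114],np.pi/2-.09)"
```

```text
time: 6.17
tool_pos: [0.5896, -0.0143, 0.4019]
tool_rot: [-3.139, -0.001, 3.046]
contact_force: [0.5, -0.1, 0.2]
opening: 0.0276
grip_force: 0.0
time: 6.58
tool_pos: [0.6101, -0.1876, 0.37]
tool_rot: [-3.139, -0.003, 2.54]
contact_force: [1.1, 0.7, 0.6]
opening: 0.0274
grip_force: 0.0
time: 7.0
tool_pos: [0.61, -0.1809, 0.2707]
tool_rot: [-3.139, -0.003, 2.006]
contact_force: [0.5, 0.1, 0.4]
opening: 0.028
grip_force: 0.0
time: 7.42
tool_pos: [0.6098, -0.1807, 0.1707]
tool_rot: [-3.137, -0.001, 1.476]
contact_force: [0.1, -0.2, 0.4]
opening: 0.0274
grip_force: 0.0
shift [0.0039 0.0026 0.0567] turn -0.004 q [-0.41  0.6   1.28 -0.    1.27 -0.31]
```

```bash
python3 -m jog '[[[-0.4,0.004,0.0026,0.02,0],[-0.4,0.004,0.0026,0.035,0],[-0.4,0.004,0.0026,0.045,0],[-0.4,0.004,0.0026,0.053,0],[-0.4,0.004,0.0026,0.0565,0]]]'
python3 -m jog '[[[-1,0,0,0,0],[-1,0,0,0,0],[-1,0,0,0,0],[-1,0,0,0,0],[-1,0,0,0,0]]]' 20
```

```text
time: 7.83
tool_pos: [0.6135, -0.1772, 0.1152]
tool_rot: [-3.14, -0.001, 1.482]
contact_force: [0.4, -0.5, -0.1]
opening: 0.0274
grip_force: 0.0
time: 8.25
tool_pos: [0.6122, -0.1773, 0.1167]
tool_rot: [-3.137, -0.0, 1.482]
contact_force: [-7.6, -0.1, 2.0]
opening: 0.0138
grip_force: 20.0
```

```bash
python3 -m jog '[[[-1,0,-0.006,0,0],[-1,0,-0.011,0,0],[-1,0,-0.016,0,0],[-1,0,-0.021,0,0],[-1,0,-0.0235,0,0]]]'
python3 -m jog '[[[-1,0,0,0,0],[-1,0,0,0,0]]]'
```

```text
time: 8.67
tool_pos: [0.5915, -0.1752, 0.1171]
tool_rot: [3.138, 0.0, 1.482]
contact_force: [4.5, -0.5, -0.9]
opening: 0.0149
grip_force: 1.1
time: 8.83
tool_pos: [0.5914, -0.1752, 0.1171]
tool_rot: [3.139, 0.0, 1.482]
contact_force: [3.9, 0.2, 0.5]
opening: 0.0147
grip_force: 2.0
```

```bash
python3 -m jog '[[[-1,0,0,0,0],[-1,0,0,0,0],[-1,0,-0.002,0,0],[-1,0,-0.004,0,0],[-1,0,-0.004,0,0]]]' 20
python3 -m jog '[[[-1,0,0,0,0],[-1,0,0,0,0],[-1,0,0,0,0]]]'
```

```text
time: 9.25
tool_pos: [0.5913, -0.1752, 0.1178]
tool_rot: [3.13, 0.001, 1.482]
contact_force: [17.4, 0.7, -4.9]
opening: 0.0136
grip_force: 20.0
time: 9.5
tool_pos: [0.5913, -0.1752, 0.1178]
tool_rot: [3.131, 0.001, 1.482]
contact_force: [17.2, 0.7, -4.0]
opening: 0.0139
grip_force: 20.0
```

```bash
python3 -m jog '[[[-0.3,0,0.003,0,0],[-0.3,0,0.004,0,0],[-0.3,0,0.004,0,0],[-0.3,0,0.004,0,0]]]'
python3 -m jog '[[[-0.3,0,0,-0.04,0],[-0.3,0,0,-0.08,0],[-0.3,0,0,-0.1,0],[-0.3,0,0,-0.1,0],[-0.1,0,0,-0.1,0]]]' 
python3 -m jog '[[[-0.1,0,0,0,-0.53],[-0.1,0,0,0,-0.53],[-0.1,0,0,0,-0.53],[-0.1,0,0,0,-0.53],[-0.1,0,0,0,-0.53]]]' 
python3 -m jog '[[[-0.1,0,0,0,-0.53],[-0.1,0,0,0,-0.53],[-0.1,0,0,0,-0.53],[-0.1,0,0,0,-0.53],[-0.1,0,0,0,-0.53]]]' 
python3 -m jog '[[[-0.1,0,0,0,-0.51],[-0.1,0,0,0,-0.51],[-0.1,0,0,0,-0.51],[-0.1,0,0,0,-0.51],[-0.1,0,0,0,-0.51]]]' 
python3 -c "
from h import *
go([.536,-.2185,.149],np.pi-.09)"
```

```text
time: 9.83
tool_pos: [0.5901, -0.1752, 0.1161]
tool_rot: [-3.14, -0.0, 1.482]
contact_force: [-0.5, 0.2, -0.4]
opening: 0.0314
grip_force: 0.0
time: 10.25
tool_pos: [0.5908, -0.1754, 0.2176]
tool_rot: [3.14, 0.001, 1.482]
contact_force: [-0.1, 0.2, -0.5]
opening: 0.0353
grip_force: 0.0
time: 10.67
tool_pos: [0.5895, -0.1749, 0.214]
tool_rot: [-3.138, -0.003, 2.018]
contact_force: [0.4, -0.4, 0.5]
opening: 0.0416
grip_force: 0.0
time: 11.08
tool_pos: [0.5896, -0.1749, 0.214]
tool_rot: [-3.141, -0.005, 2.548]
contact_force: [-0.5, 1.2, -0.4]
opening: 0.0414
grip_force: 0.0
time: 11.5
tool_pos: [0.5897, -0.1749, 0.2142]
tool_rot: [3.14, -0.004, 3.056]
contact_force: [1.0, -0.9, -0.9]
opening: 0.0412
grip_force: 0.0
shift [ 0.0495 -0.0481  0.0653] turn 0.005 q [-0.41  0.53  1.29 -0.    1.33 -1.9 ]
```

```bash
python3 -m jog '[[[-0.1,0.0495,-0.048,0,0.005],[-0.1,0.0495,-0.048,0,0.005],[-0.1,0.0495,-0.048,0,0.005]]]'
python3 -m jog '[[[-0.1,0,0,0.035,0],[-0.1,0,0,0.055,0],[-0.1,0,0,0.059,0],[-0.1,0,0,0.059,0]]]'
python3 -m jog '[[[-1,0,0,0,0],[-1,0,0,0,0],[-1,0,0,0,0],[-1,0,0,0,0],[-1,0,0,0,0]]]' 40
python3 -m jog '[[[-1,0,0,0,0],[-1,0,0,0,0],[-1,0,0,0,0]]]' 40
```

```text
time: 11.75
tool_pos: [0.5333, -0.2208, 0.2149]
tool_rot: [3.141, -0.005, 3.04]
contact_force: [1.1, 0.6, 0.6]
opening: 0.0417
grip_force: 0.0
time: 12.08
tool_pos: [0.5361, -0.2178, 0.1553]
tool_rot: [3.139, -0.005, 3.045]
contact_force: [0.1, 0.4, 0.5]
opening: 0.041
grip_force: 0.0
time: 12.5
tool_pos: [0.5375, -0.2186, 0.1581]
tool_rot: [-3.141, 0.001, 3.047]
contact_force: [0.2, 0.3, -0.3]
opening: 0.0128
grip_force: 0.0
time: 12.75
tool_pos: [0.5374, -0.2188, 0.1576]
tool_rot: [-3.141, 0.001, 3.047]
contact_force: [0.6, -0.4, 0.5]
opening: 0.0081
grip_force: 40.0
```

```bash
python3 -m jog '[[[-1,0,-0.008,-0.0165,0],[-1,0,-0.0186,-0.0317,0],[-1,0,-0.031,-0.0454,0],[-1,0,-0.0452,-0.0571,0]]]'
python3 -m jog '[[[-1,0,-0.0157,-0.0097,0],[-1,0,-0.0326,-0.0171,0],[-1,0,-0.0504,-0.022,0],[-1,0,-0.0687,-0.0244,0],[-1,0,-0.0687,-0.0244,0]]]'
```

```text
time: 13.08
tool_pos: [0.5333, -0.2604, 0.2144]
tool_rot: [3.135, -0.001, 3.048]
contact_force: [3.8, 9.6, -1.7]
opening: 0.0086
grip_force: 40.0
time: 13.5
tool_pos: [0.5263, -0.3337, 0.2415]
tool_rot: [-3.141, 0.002, 3.046]
contact_force: [-3.5, 0.3, 12.5]
opening: 0.0089
grip_force: 40.0
```

```bash
python3 -m jog '[[[-0.56,0,0,0,0],[-0.56,0,0,0,0],[-0.56,0,0,0,0],[-0.56,0,0,0,0]]]' 20
python3 -m jog '[[[-0.56,0,0,-0.04,0],[-0.56,0,0,-0.08,0],[-0.56,0,0,-0.12,0],[-0.56,0,0,-0.12,0]]]'
python3 -m jog '[[[-1,0,0.132,0,0],[-1,0,0.132,0,0],[-1,0,0.132,0,0],[-1,0,0.132,0,0],[-1,0,0.132,0,0]]]'
python3 -m jog '[[[-1,0,0,0.04,0],[-1,0,0,0.07,0],[-1,0,0,0.087,0],[-1,0,0,0.087,0]]]'
python3 -c "
from h import *
snap('scene','s2',(140,60,380,300),2.4)"
```

```text
time: 13.83
tool_pos: [0.5263, -0.3315, 0.2384]
tool_rot: [3.141, -0.001, 3.047]
contact_force: [0.0, -0.4, 0.3]
opening: 0.0201
grip_force: 0.0
time: 14.17
tool_pos: [0.5279, -0.3328, 0.3678]
tool_rot: [-3.134, 0.012, 3.047]
contact_force: [0.6, -1.1, 1.8]
opening: 0.0203
grip_force: 0.0
time: 14.58
tool_pos: [0.5392, -0.1976, 0.3592]
tool_rot: [3.141, 0.0, 3.051]
contact_force: [0.1, 0.1, -0.2]
opening: 0.0006
grip_force: 0.0
time: 14.92
tool_pos: [0.537, -0.201, 0.267]
tool_rot: [3.139, -0.008, 3.046]
contact_force: [-0.3, 0.6, -0.7]
opening: 0.0004
grip_force: 0.0
```

View pics/s2.png

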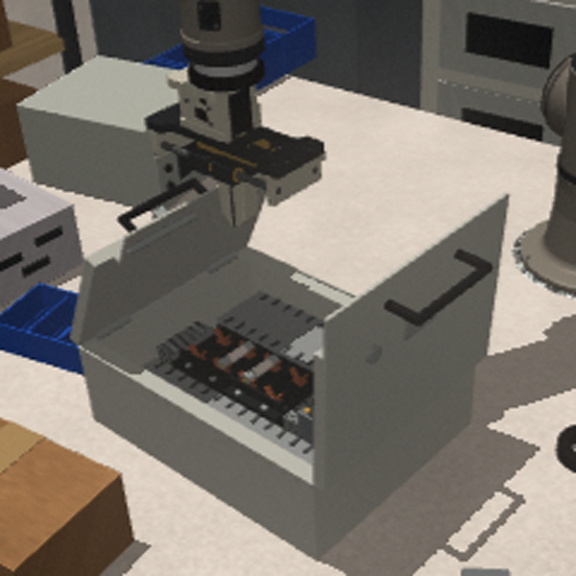

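```bash
python3 -m jog '[[[-1,0,-0.02,-0.002,0],[-1,0,-0.04,-0.004,0],[-1,0,-0.06,-0.004,0],[-1,0,-0.08,-0.004,0],[-1,0,-0.093,-0.004,0]]]'
python3 -m jog '[[[-1,0,-0.008,0,0],[-1,0,-0.016,0,0],[-1,0,-0.022,0,0],[-1,0,-0.022,0,0]]]'
python3 -c "
from h import *
snap('top','t2',(240,140,400,290),4)"
```

```text
time: 15.38
tool_pos: [0.5315, -0.2943, 0.295]
tool_rot: [-3.131, 0.02, 3.048]
contact_force: [-23.3, 19.9, 85.1]
opening: 0.0001
grip_force: 35.9
time: 15.72
tool_pos: [0.528, -0.3168, 0.2771]
tool_rot: [-3.14, 0.002, 3.045]
contact_force: [0.2, -0.1, -0.9]
opening: 0.0003
grip_force: 0.0
```

View pics/t2.png

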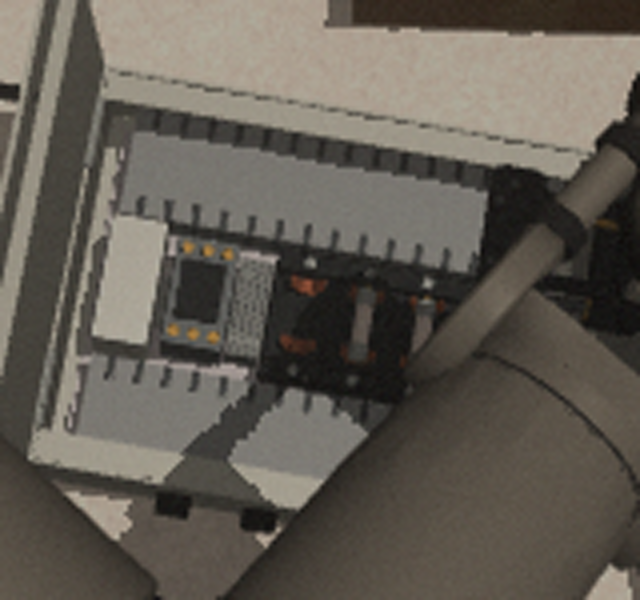

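```bash
python3 -c "
from h import *
snap('scene','s3',(140,60,380,300),2.4)"
```

```text
(no output)
```

View pics/s3.png

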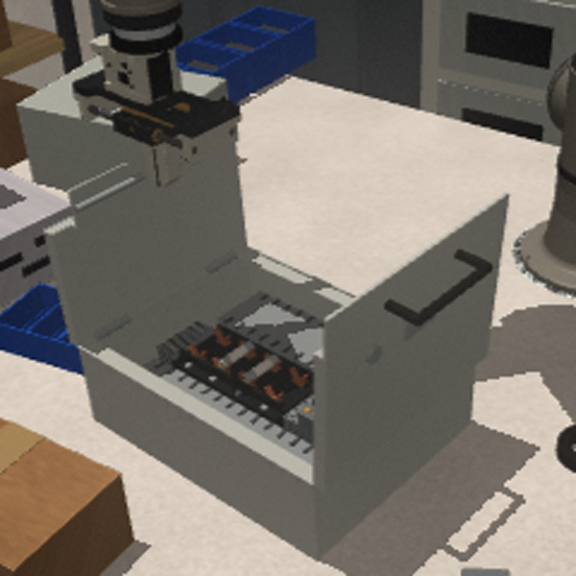

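The passive leaf now stands upright. Spent fuses sit in ways 1 and 2, and ways 0 and 3 are empty. I'll retreat and measure the ways.

```bash
python3 -m jog '[[[-1,0,0.02,0,0],[-1,0,0.02,-0.04,0],[-1,0,0.02,-0.08,0],[-1,0,0.02,-0.12,0],[-1,0,0.02,-0.13,0]]]'
python3 -m jog '[[[-0.3,0,0.18,0,0],[-0.3,0,0.18,0,0],[-0.3,0,0.18,0,0],[-0.3,0,0.18,0,0],[-0.3,0,0.18,0,0]]]'
python3 -m jog '[[[-0.3,0,0.15,0,0],[-0.3,0,0.15,0,0],[-0.3,0,0.15,0,0],[-0.3,0,0.15,0,0],[-0.3,0,0.15,0,0]]]'
python3 -c "
from h import *
snap('top','t3',(300,180,360,250),8)
im=np.load('/tmp/top.npy')
cv2.imwrite('pics/t3.png',np.clip(cv2.imread('pics/t3.png').astype(float)*1.6,0,255).astype(np.uint8))"
```

```text
time: 16.23
tool_pos: [0.5307, -0.2953, 0.4123]
tool_rot: [-3.137, 0.008, 3.047]
contact_force: [0.9, -0.5, 1.5]
opening: 0.0004
grip_force: 0.0
time: 16.65
tool_pos: [0.5471, -0.1108, 0.4058]
tool_rot: [3.14, -0.001, 3.051]
contact_force: [-0.3, -0.3, 0.1]
opening: 0.0287
grip_force: 0.0
time: 17.07
tool_pos: [0.5612, 0.038, 0.4052]
tool_rot: [3.14, -0.001, 3.053]
contact_force: [0.5, 0.2, 0.7]
opening: 0.0319
grip_force: 0.0
```

View pics/t3.png

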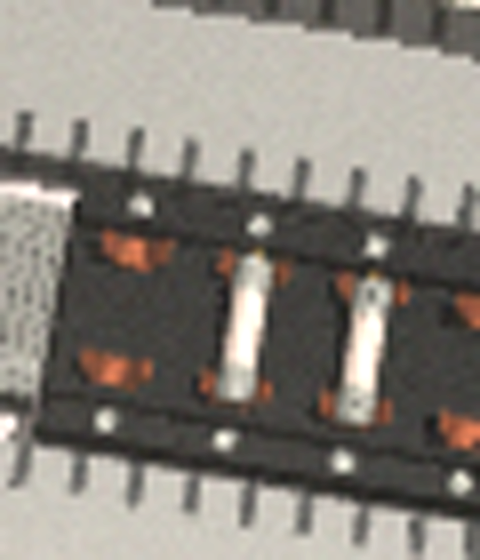

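In the top view the spent fuses are centred at (330.7,221.1) for way 2 and (345.6,223.8) for way 1. Way 3 is empty, with its centre at (315.5,218.6). I'll use the scene camera to get their height.

```bash
python3 -c "
from h import *
snap('scene','s4',(205,190,280,240),8)
cv2.imwrite('pics/s4.png',np.clip(cv2.imread('pics/s4.png').astype(float)*1.6,0,255).astype(np.uint8))
for z in (.04,.05,.06,.07,.08):
  print(z,[proj('scene',ray('top',u,v,z)).round(1) for u,v in((330.7,221.1),(345.6,223.75))],[np.round(ray('top',u,v,z)[:2],4) for u,v in((330.7,221.1),(345.6,223.75),(315.5,218.6))])
o=robot.observe();print(o['tool_pos'])
"
```

```text
0.04 [array([246.7, 220.4]), array([236. , 214.6])] [array([ 0.5447, -0.1937]), array([ 0.5405, -0.2365]), array([ 0.5484, -0.15  ])]
0.05 [array([247.1, 217.5]), array([236.5, 211.7])] [array([ 0.5427, -0.1927]), array([ 0.5385, -0.2352]), array([ 0.5465, -0.1494])]
0.06 [array([247.6, 214.5]), array([237. , 208.8])] [array([ 0.5408, -0.1918]), array([ 0.5366, -0.2339]), array([ 0.5445, -0.1488])]
0.07 [array([248. , 211.5]), array([237.5, 205.9])] [array([ 0.5389, -0.1908]), array([ 0.5347, -0.2326]), array([ 0.5425, -0.1481])]
0.08 [array([248.5, 208.4]), array([237.9, 202.9])] [array([ 0.5369, -0.1898]), array([ 0.5328, -0.2313]), array([ 0.5405, -0.1475])]
[0.56124703 0.03393238 0.40520212]
```

View pics/s4.png

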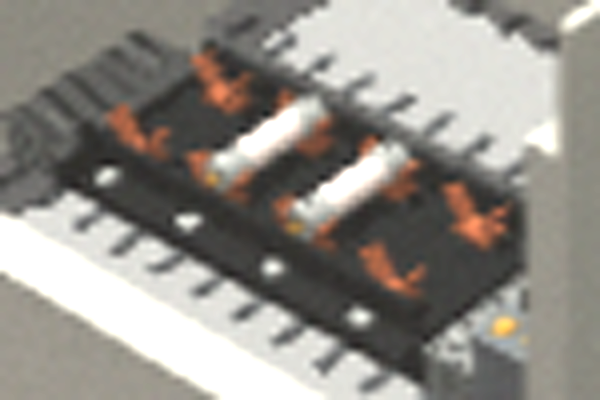

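```bash
python3 -c "
from h import *
for n,u,v in(('A',138.7,193.6),('B',161.5,195.5),('C',137,207.9)): print(n,ray('top',u,v,.016).round(4))
for u,v in((124,234),(168,245),(116,240),(172,220)): print(ray('top',u,v,.034).round(4))
go([.5408,-.1918,.40],np.pi-.09)
"
```

```text
A [0.5858 0.3716 0.016 ]
B [0.5856 0.304  0.016 ]
C [0.5428 0.3705 0.016 ]
[0.4609 0.3905 0.034 ]
[0.4397 0.2614 0.034 ]
[0.442  0.4106 0.034 ]
[0.5123 0.2594 0.034 ]
shift [-0.0005 -0.2267  0.0054] turn -0.003 q [-0.08  0.35  1.05 -0.    1.74 -1.55]
```

```bash
python3 -m jog '[[[-0.48,0,-0.2,0,0],[-0.48,0,-0.2,0,0],[-0.48,0,-0.2,0,0],[-0.48,0,-0.2,0,0],[-0.48,0,-0.2,0,0]]]'
python3 -m jog '[[[-0.48,0,-0.0267,0.04,0],[-0.48,0,-0.0267,0.08,0],[-0.48,0,-0.0267,0.12,0],[-0.48,0,-0.0267,0.16,0],[-0.48,0,-0.0267,0.20,0]]]'
python3 -m jog '[[[-0.48,0,0,0.04,0],[-0.48,0,0,0.07,0],[-0.48,0,0,0.09,0],[-0.48,0,0,0.09,0]]]'
python3 -c "
from h import *
go([.5408,-.1918,.062],np.pi-.09)
"
```

```text
time: 17.58
tool_pos: [0.5409, -0.1704, 0.4055]
tool_rot: [-3.141, -0.001, 3.043]
contact_force: [0.0, -0.9, -0.6]
opening: 0.0235
grip_force: 0.0
time: 18.0
tool_pos: [0.5383, -0.1944, 0.2037]
tool_rot: [-3.141, -0.001, 3.044]
contact_force: [1.0, -1.2, 0.4]
opening: 0.024
grip_force: 0.0
time: 18.33
tool_pos: [0.5363, -0.1928, 0.1109]
tool_rot: [3.138, -0.009, 3.045]
contact_force: [-0.5, 0.2, -0.5]
opening: 0.024
grip_force: 0.0
shift [-0.0049  0.0012  0.0489] turn -0.007 q [-0.48  0.55  1.55 -0.    1.05 -1.95]
```

```bash
python3 -m jog '[[[-0.48,-0.0045,0.001,0.015,-0.006],[-0.48,-0.0045,0.001,0.028,-0.006],[-0.48,-0.0045,0.001,0.038,-0.006],[-0.48,-0.0045,0.001,0.045,-0.006],[-0.48,-0.0045,0.001,0.048,-0.006]]]'
python3 -m jog '[[[-1,0,0,0,0],[-1,0,0,0,0],[-1,0,0,0,0],[-1,0,0,0,0],[-1,0,0,0,0]]]' 20
```

```text
time: 18.75
tool_pos: [0.544, -0.1923, 0.0676]
tool_rot: [3.142, -0.0, 3.052]
contact_force: [-0.4, 0.1, 0.5]
opening: 0.024
grip_force: 0.0
time: 19.17
tool_pos: [0.5443, -0.1897, 0.0686]
tool_rot: [3.139, -0.0, 3.053]
contact_force: [0.9, 7.8, 0.2]
opening: 0.0132
grip_force: 20.0
```

```bash
python3 -m jog '[[[-0.48,0,0.0015,0,0],[-0.48,0,0.0015,0,0],[-0.48,0,0.0015,0.003,0],[-0.48,0,0.0015,0.006,0],[-0.48,0,0.0015,0.006,0]]]'
python3 -m jog '[[[-1,0,0,0,0],[-1,0,0,0,0],[-1,0,0,0,0],[-1,0,0,0,0],[-1,0,0,0,0]]]' 20
```

```text
time: 19.58
tool_pos: [0.5447, -0.1907, 0.0623]
tool_rot: [-3.141, 0.001, 3.053]
contact_force: [0.6, -0.4, 3.3]
opening: 0.0242
grip_force: 1.8
time: 20.0
tool_pos: [0.5448, -0.1895, 0.0623]
tool_rot: [3.141, 0.001, 3.053]
contact_force: [1.0, 3.2, 6.2]
opening: 0.0128
grip_force: 21.1
```

```bash
python3 -m jog '[[[-1,0,0,-0.004,0],[-1,0,0,-0.01,0],[-1,0,0,-0.02,0],[-1,0,0,-0.035,0],[-1,0,0,-0.05,0]]]' 25
python3 -m jog '[[[-1,0,0,-0.04,0],[-1,0,0,-0.08,0],[-1,0,0,-0.12,0],[-1,0,0,-0.16,0],[-1,0,0,-0.2,0]]]' 25
python3 -m jog '[[[-1,0,0,-0.04,0],[-1,0,0,-0.07,0],[-1,0,0,-0.07,0],[-1,0,0,-0.07,0]]]' 25
python3 -c "
from h import *
snap('scene','s5',(140,40,400,260),2)
go([.474,.305,.38],np.pi/2)
"
```

```text
time: 20.42
tool_pos: [0.5441, -0.1904, 0.1128]
tool_rot: [3.142, -0.001, 3.053]
contact_force: [0.3, -0.2, -0.5]
opening: 0.0135
grip_force: 25.0
time: 20.83
tool_pos: [0.5437, -0.1902, 0.3149]
tool_rot: [-3.141, 0.001, 3.053]
contact_force: [1.1, -0.4, -0.5]
opening: 0.013
grip_force: 25.0
time: 21.17
tool_pos: [0.5445, -0.1905, 0.3844]
tool_rot: [-3.14, 0.004, 3.053]
contact_force: [-0.6, -0.2, -1.6]
opening: 0.0133
grip_force: 25.0
shift [0.1138 0.4871 0.002 ] turn 1.482 q [-0.47  0.38  1.07 -0.    1.69 -1.95]
```

View pics/s5.png

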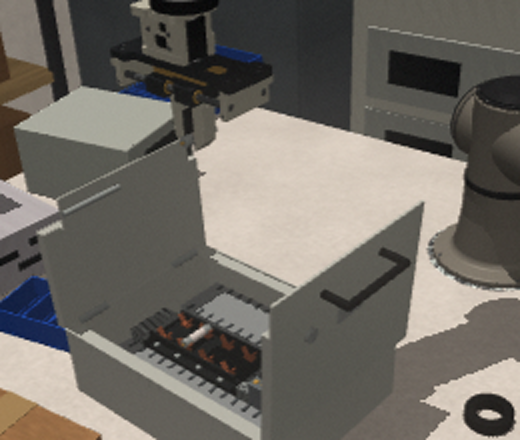

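```bash
python3 -m jog '[[[-1,0.038,0.1624,0,0],[-1,0.038,0.1624,0,0],[-1,0.038,0.1624,0,0],[-1,0.038,0.1624,0,0],[-1,0.038,0.1624,0,0]]]'
python3 -m jog '[[[-1,0.038,0.1624,0,0],[-1,0.038,0.1624,0,0],[-1,0.038,0.1624,0,0],[-1,0.038,0.1624,0,0],[-1,0.038,0.1624,0,0]]]'
python3 -m jog '[[[-1,0.038,0.1624,0,0.5],[-1,0.038,0.1624,0,0.5],[-1,0.038,0.1624,0,0.5],[-1,0.038,0.1624,0,0.5],[-1,0.038,0.1624,0,0.5]]]'
python3 -m jog '[[[-1,0,0,0.04,0.5],[-1,0,0,0.08,0.5],[-1,0,0,0.1,0.5],[-1,0,0,0.1,0.5],[-1,0,0,0.1,0.5]]]'
python3 -m jog '[[[-1,0,0,0.04,0.482],[-1,0,0,0.08,0.482],[-1,0,0,0.1,0.482],[-1,0,0,0.1,0.482],[-1,0,0,0.1,0.482]]]'
python3 -c "
from h import *
go([.474,.305,.048],np.pi/2)
"
```

```text
time: 21.63
tool_pos: [0.519, -0.0187, 0.3809]
tool_rot: [3.138, -0.003, 3.059]
contact_force: [1.2, -0.8, -0.3]
opening: 0.0135
grip_force: 25.0
time: 22.05
tool_pos: [0.4953, 0.1461, 0.3804]
tool_rot: [3.139, -0.004, 3.06]
contact_force: [-0.6, -0.5, -1.0]
opening: 0.0134
grip_force: 25.0
time: 22.47
tool_pos: [0.4726, 0.3084, 0.3799]
tool_rot: [-3.139, -0.003, 2.55]
contact_force: [0.0, -0.4, -0.5]
opening: 0.013
grip_force: 25.0
time: 22.88
tool_pos: [0.4729, 0.3042, 0.2787]
tool_rot: [-3.135, -0.0, 2.048]
contact_force: [-0.3, -0.5, 0.8]
opening: 0.0132
grip_force: 25.0
time: 23.3
tool_pos: [0.4735, 0.3044, 0.1803]
tool_rot: [-3.138, 0.001, 1.571]
contact_force: [-0.0, 0.5, -0.9]
opening: 0.0131
grip_force: 25.0
shift [0.0008 0.0009 0.1323] turn -0.0 q [ 0.44  0.46  1.5  -0.    1.19  0.44]
```

```bash
python3 -m jog '[[[-1,0,0.001,0.04,0],[-1,0,0.001,0.08,0],[-1,0,0.001,0.11,0],[-1,0,0.001,0.13,0],[-1,0,0.001,0.132,0]]]'
python3 -m jog '[[[-0.4,0,0,0,0],[-0.4,0,0,0,0],[-0.4,0,0,0,0],[-0.4,0,0,0,0]]]'
python3 -m jog '[[[-0.4,0,0,-0.04,0],[-0.4,0,0,-0.08,0],[-0.4,0,0,-0.09,0],[-0.4,0,0,-0.09,0]]]'
python3 -c "
from h import *
snap('top','t5',(110,175,185,250),8)
im=cv2.imread('pics/t5.png');cv2.imwrite('pics/t5.png',np.clip(im.astype(float)*1.6,0,255).astype(np.uint8))
go([.5858,.304,.10],np.pi/2)
"
```

```text
time: 23.72
tool_pos: [0.4735, 0.3041, 0.0469]
tool_rot: [-3.136, 0.002, 1.577]
contact_force: [-0.6, -0.2, -0.3]
opening: 0.013
grip_force: 25.0
time: 24.05
tool_pos: [0.4762, 0.3057, 0.0519]
tool_rot: [3.138, -0.002, 1.572]
contact_force: [-0.7, 0.3, -0.5]
opening: 0.0269
grip_force: 0.0
time: 24.38
tool_pos: [0.4774, 0.3064, 0.145]
tool_rot: [3.133, -0.004, 1.572]
contact_force: [1.2, -0.4, -0.4]
opening: 0.0271
grip_force: 0.0
shift [-0.0019  0.1095  0.043 ] turn 0.001 q [0.44 0.5  1.55 0.   1.09 0.43]
```

View pics/t5.png

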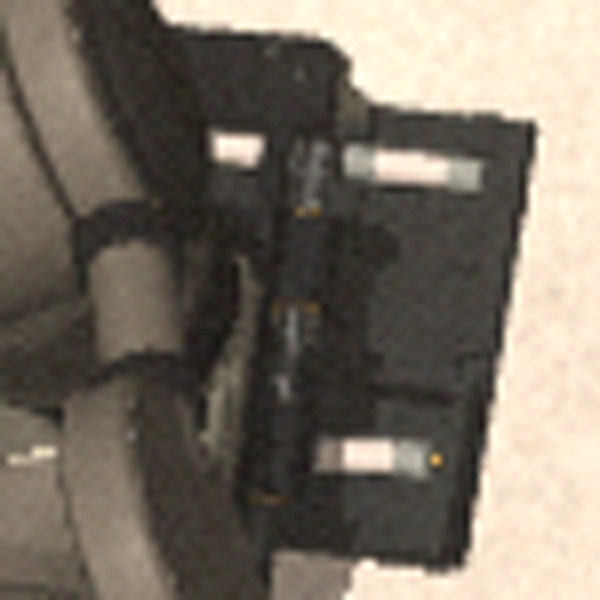

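```bash
python3 -m jog '[[[-0.4,-0.002,0.04,0.01,0],[-0.4,-0.002,0.08,0.02,0],[-0.4,-0.002,0.109,0.04,0],[-0.4,-0.002,0.109,0.045,0],[-0.4,-0.002,0.109,0.045,0]]]'
python3 -m jog '[[[-0.4,0,0,0.03,0],[-0.4,0,0,0.05,0],[-0.4,0,0,0.065,0],[-0.4,0,0,0.075,0],[-0.4,0,0,0.08,0]]]'
python3 -c "
from h import *
o=robot.observe();print(o['tool_pos'])
go([.5858,.304,.015],np.pi/2)
"
```

```text
time: 24.85
tool_pos: [0.5829, 0.3018, 0.0904]
tool_rot: [-3.135, 0.002, 1.57]
contact_force: [-0.9, 0.3, -1.2]
opening: 0.0275
grip_force: 0.0
time: 25.27
tool_pos: [0.5824, 0.3032, 0.0137]
tool_rot: [-3.139, 0.001, 1.572]
contact_force: [0.1, 0.2, 0.1]
opening: 0.0273
grip_force: 0.0
[0.58239384 0.30319502 0.0137292 ]
shift [ 0.0008  0.0034 -0.0013] turn 0.001 q [0.36 0.8  1.36 0.   0.98 0.36]
```

```bash
python3 -m jog '[[[-0.4,0,0.002,0,0],[-1,0,0.002,0,0],[-1,0,0.002,0,0],[-1,0,0.002,0,0],[-1,0,0.002,0,0]]]' 25
python3 -m jog '[[[-1,0,0,0,0],[-1,0,0,0,0],[-1,0,0,-0.01,0],[-1,0,0,-0.03,0],[-1,0,0,-0.06,0]]]'
python3 -c "
from h import *
o=robot.observe()
snap('top','t6',(110,170,200,230),8)
im=cv2.imread('pics/t6.png');cv2.imwrite('pics/t6.png',np.clip(im.astype(float)*1.6,0,255).astype(np.uint8))
"
```

```text
time: 25.68
tool_pos: [0.5864, 0.3035, 0.0162]
tool_rot: [3.14, -0.001, 1.571]
contact_force: [-2.0, 0.4, 3.7]
opening: 0.0132
grip_force: 24.9
time: 26.1
tool_pos: [0.5845, 0.3025, 0.0734]
tool_rot: [-3.137, 0.002, 1.571]
contact_force: [0.3, -0.1, -0.4]
opening: 0.0133
grip_force: 24.9
```

View pics/t6.png

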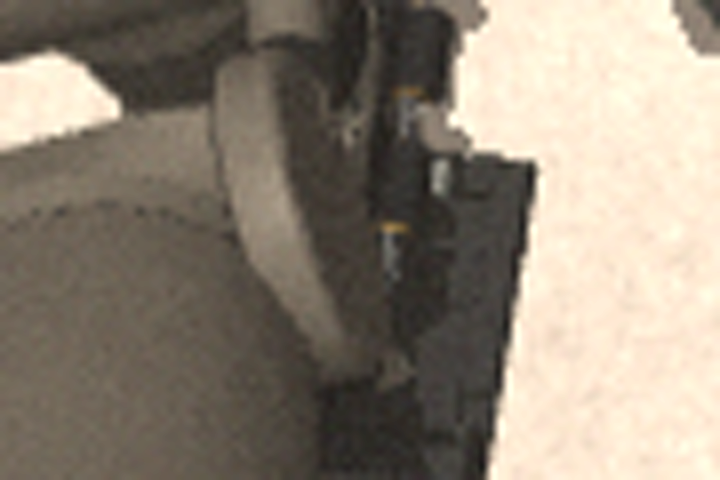

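The new fuse is held, with its free end visible at crop (447,178). I'll compute its offset in the grip.

```bash
python3 -c "
from h import *
e=ray('top',110+449/8,170+180/8,.068); print('end',e,'centre y',e[1]+.0255)
for u,v in((330.7,221.3),(345.5,223.9),(315.5,218.6)): print(ray('top',u,v,.067).round(4))
im=np.load('/tmp/top.npy')[186:198,158:172].max(2);print(im)
go([.5385,-.19,.38],np.pi-.09)
"
```

```text
end [0.58372132 0.27750674 0.068     ] centre y 0.30300673970999015
[ 0.5389 -0.1911  0.067 ]
[ 0.5348 -0.2327  0.067 ]
[ 0.5431 -0.1483  0.067 ]
[[ 26  34  70  43  61  88  91  84  88  87 158 161 161 158]
 [ 23  39  47  38  49  82  90  89  87  88  85 160 158 164]
 [ 29  37  33  39  32  52  80  83  81  82  91 150 155 157]
 [ 29  33  37  35  33  29  38  50  43  40  93  63  65  68]
 [ 30  34  33  34  28  29  75  93  43  31  43  47  43  46]
 [ 29  34  36  36  31  30  87  86  45  35  47  45  43  46]
 [ 29  35  37  33  30  24  87  70  47  33  44  42  44  41]
 [ 38  35  32  32  27  27  93  70  36  34  40  45  46  39]
 [ 33  32  34  35  29  28  46  53  37  34  35  28  31  39]
 [ 34  34  31  28  26  30  31  36  43  42  44  44  42  45]
 [ 33  31  34  32  29  30  34  30  36  46  45  45  40  41]
 [ 44  41  37  31  30  27  31  32  34  42  43  40  43  46]]
shift [-0.4933 -0.0479 -0.2997] turn -1.481 q [ 0.36  0.73  1.3  -0.    1.1   0.36]
```

```bash
python3 -m jog '[[[-1,0,0,-0.04,0],[-1,0,0,-0.08,0],[-1,0,0,-0.12,0],[-1,0,0,-0.16,0],[-1,0,0,-0.19,0]]]'
python3 -m jog '[[[-1,-0.04,0,-0.04,0],[-1,-0.06,0,-0.07,0],[-1,-0.08,0,-0.1,0],[-1,-0.09,0,-0.115,0],[-1,-0.09,0,-0.115,0]]]'
python3 -m jog '[[[-1,-0.195,-0.023,0,0],[-1,-0.195,-0.023,0,0],[-1,-0.195,-0.023,0,0],[-1,-0.195,-0.023,0,0],[-1,-0.195,-0.023,0,0]]]'
python3 -m jog '[[[-1,-0.195,-0.023,0,-0.494],[-1,-0.195,-0.023,0,-0.494],[-1,-0.195,-0.023,0,-0.494],[-1,-0.195,-0.023,0,-0.494],[-1,-0.195,-0.023,0,-0.494]]]'
python3 -m jog '[[[-1,0,0,0,-0.494],[-1,0,0,0,-0.494],[-1,0,0,0,-0.494],[-1,0,0,0,-0.494],[-1,0,0,0,-0.494]]]'
python3 -m jog '[[[-1,0,0,0,-0.494],[-1,0,0,0,-0.494],[-1,0,0,0,-0.494],[-1,0,0,0,-0.494],[-1,0,0,0,-0.494]]]'
python3 -c "
from h import *
go([.5387,-.1903,.13],np.pi-.09)
"
```

```text
time: 26.57
tool_pos: [0.5865, 0.3033, 0.2698]
tool_rot: [3.137, -0.002, 1.571]
contact_force: [1.2, 0.2, 0.4]
opening: 0.0132
grip_force: 24.9
time: 26.98
tool_pos: [0.5872, 0.2106, 0.3865]
tool_rot: [3.131, -0.001, 1.568]
contact_force: [1.4, 0.5, 0.5]
opening: 0.0128
grip_force: 24.9
time: 27.4
tool_pos: [0.5621, 0.0156, 0.3794]
tool_rot: [-3.141, 0.001, 1.57]
contact_force: [-0.2, -0.2, -0.3]
opening: 0.0135
grip_force: 24.9
time: 27.82
tool_pos: [0.5397, -0.1762, 0.3794]
tool_rot: [-3.142, -0.001, 2.072]
contact_force: [2.0, -0.5, -0.2]
opening: 0.0133
grip_force: 24.9
time: 28.23
tool_pos: [0.5402, -0.1751, 0.3792]
tool_rot: [3.142, -0.001, 2.563]
contact_force: [0.5, -0.4, -0.2]
opening: 0.0129
grip_force: 24.9
time: 28.65
tool_pos: [0.5402, -0.1749, 0.3795]
tool_rot: [3.141, -0.001, 3.054]
contact_force: [-0.6, -0.4, -0.3]
opening: 0.0129
grip_force: 24.9
shift [ 0.     -0.0156  0.2494] turn 0.002 q [-0.45  0.36  1.1   0.    1.68 -1.93]
```

```bash
python3 -m jog '[[[-1,0,-0.0156,0.04,0],[-1,0,-0.0156,0.08,0],[-1,0,-0.0156,0.12,0],[-1,0,-0.0156,0.16,0],[-1,0,-0.0156,0.2,0]]]'
python3 -m jog '[[[-1,0,0,0.03,0],[-1,0,0,0.045,0],[-1,0,0,0.05,0],[-1,0,0,0.05,0],[-1,0,0,0.05,0]]]'
python3 -c "
from h import *
go([.5387,-.1903,.07],np.pi-.09)
"
```

```text
time: 29.07
tool_pos: [0.5385, -0.1904, 0.1781]
tool_rot: [3.142, 0.0, 3.046]
contact_force: [1.2, -0.9, -1.7]
opening: 0.013
grip_force: 24.9
time: 29.48
tool_pos: [0.5395, -0.191, 0.1308]
tool_rot: [-3.141, 0.001, 3.05]
contact_force: [0.6, -0.3, -0.2]
opening: 0.0135
grip_force: 24.9
shift [0.0009 0.0007 0.0608] turn -0.001 q [-0.47  0.53  1.54  0.    1.08 -1.95]
```

```bash
python3 -m jog '[[[-1,0.001,0.001,0.02,0],[-1,0.001,0.001,0.035,0],[-1,0.001,0.001,0.043,0],[-1,0.001,0.001,0.047,0],[-1,0.001,0.001,0.05,0]]]'
python3 -m jog '[[[-1,0,0,0.003,0],[-1,0,0,0.005,0],[-1,0,0,0.007,0],[-1,0,0,0.009,0],[-1,0,0,0.01,0]]]'
```

```text
time: 29.9
tool_pos: [0.5386, -0.19, 0.0807]
tool_rot: [-3.141, 0.002, 3.052]
contact_force: [0.4, 0.1, -1.2]
opening: 0.0133
grip_force: 24.9
time: 30.32
tool_pos: [0.5393, -0.1893, 0.0714]
tool_rot: [3.141, 0.003, 3.052]
contact_force: [1.3, 6.0, 12.1]
opening: 0.0133
grip_force: 24.9
```

```bash
python3 -m jog '[[[-1,0,0,0.001,0],[-1,0,0,0.002,0],[-1,0,0,0.002,0]]]'
python3 -m jog '[[[-0.48,0,0,0,0],[-0.48,0,0,0,0],[-0.48,0,0,0,0],[-0.48,0,0,0,0]]]'
python3 -m jog '[[[-0.48,0,0,-0.04,0],[-0.48,0,0,-0.06,0],[-0.48,0,0,-0.06,0],[-0.48,0,0,-0.06,0]]]'
python3 -c "
from h import *
go([.5348,-.2317,.13],np.pi-.09)
"
```

```text
time: 30.57
tool_pos: [0.5394, -0.189, 0.0706]
tool_rot: [3.141, 0.004, 3.053]
contact_force: [-0.9, 6.1, 16.4]
opening: 0.0133
grip_force: 24.9
time: 30.9
tool_pos: [0.5376, -0.1898, 0.0677]
tool_rot: [3.141, -0.001, 3.053]
contact_force: [-0.4, -0.9, -0.1]
opening: 0.0238
grip_force: 0.0
time: 31.23
tool_pos: [0.5383, -0.1901, 0.1287]
tool_rot: [-3.141, 0.002, 3.053]
contact_force: [0.1, 0.5, -1.0]
opening: 0.0241
grip_force: 0.0
shift [-0.0002 -0.0417 -0.0013] turn 0.001 q [-0.47  0.53  1.54 -0.    1.07 -1.96]
```

```bash
python3 -m jog '[[[-0.48,0,-0.03,0,0],[-0.48,0,-0.0415,0,0],[-0.48,0,-0.0415,0,0],[-0.48,0,-0.0415,0,0]]]'
python3 -m jog '[[[-0.48,0,0,0.025,0],[-0.48,0,0,0.045,0],[-0.48,0,0,0.058,0],[-0.48,0,0,0.064,0],[-0.48,0,0,0.064,0]]]'
python3 -m jog '[[[-1,0,0,0,0],[-1,0,0,0,0],[-1,0,0,0,0],[-1,0,0,0,0],[-1,0,0,0,0]]]' 25
```

```text
time: 31.57
tool_pos: [0.5335, -0.2312, 0.1265]
tool_rot: [3.14, -0.002, 3.051]
contact_force: [0.6, 0.3, -0.5]
opening: 0.0241
grip_force: 0.0
time: 31.98
tool_pos: [0.5335, -0.2297, 0.0631]
tool_rot: [3.14, -0.003, 3.053]
contact_force: [-0.2, 0.1, -0.1]
opening: 0.0241
grip_force: 0.0
time: 32.4
tool_pos: [0.5344, -0.2306, 0.064]
tool_rot: [3.141, 0.0, 3.053]
contact_force: [0.7, 2.5, 0.5]
opening: 0.0134
grip_force: 25.0
```

```bash
python3 -m jog '[[[-1,0,0,-0.005,0],[-1,0,0,-0.015,0],[-1,0,0,-0.04,0],[-1,0,0,-0.08,0],[-1,0,0,-0.12,0]]]'
python3 -m jog '[[[-1,0,0,-0.04,0],[-1,0,0,-0.08,0],[-1,0,0,-0.12,0],[-1,0,0,-0.16,0],[-1,0,0,-0.196,0]]]'
python3 -c "
from h import *
go([.474,.371,.38],np.pi/2)
"
```

```text
time: 32.82
tool_pos: [0.5335, -0.231, 0.1854]
tool_rot: [3.141, -0.002, 3.053]
contact_force: [1.5, -1.5, -0.6]
opening: 0.0127
grip_force: 25.0
time: 33.23
tool_pos: [0.5336, -0.231, 0.3841]
tool_rot: [-3.14, 0.003, 3.053]
contact_force: [-0.5, -0.4, -0.1]
opening: 0.0132
grip_force: 25.0
shift [0.1129 0.5943 0.0028] turn 1.482 q [-0.54  0.39  1.05 -0.    1.7  -2.02]
```

```bash
python3 -m jog '[[[-1,0.038,0.198,0,0],[-1,0.038,0.198,0,0],[-1,0.038,0.198,0,0],[-1,0.038,0.198,0,0],[-1,0.038,0.198,0,0]]]'
python3 -m jog '[[[-1,0.038,0.198,0,0],[-1,0.038,0.198,0,0],[-1,0.038,0.198,0,0],[-1,0.038,0.198,0,0],[-1,0.038,0.198,0,0]]]'
python3 -m jog '[[[-1,0.038,0.198,0,0.5],[-1,0.038,0.198,0,0.5],[-1,0.038,0.198,0,0.5],[-1,0.038,0.198,0,0.5],[-1,0.038,0.198,0,0.5]]]'
python3 -m jog '[[[-1,0,0,0.04,0.5],[-1,0,0,0.08,0.5],[-1,0,0,0.12,0.5],[-1,0,0,0.12,0.5],[-1,0,0,0.12,0.5]]]'
python3 -m jog '[[[-1,0,0,0.04,0.482],[-1,0,0,0.08,0.482],[-1,0,0,0.12,0.482],[-1,0,0,0.12,0.482],[-1,0,0,0.12,0.482]]]'
python3 -c "
from h import *
go([.474,.371,.048],np.pi/2)
"
```

```text
time: 33.65
tool_pos: [0.5129, -0.0283, 0.3813]
tool_rot: [3.142, 0.002, 3.053]
contact_force: [0.7, -0.3, 0.0]
opening: 0.0132
grip_force: 25.0
time: 34.07
tool_pos: [0.4926, 0.1724, 0.3813]
tool_rot: [3.141, 0.002, 3.053]
contact_force: [1.2, -0.3, -0.2]
opening: 0.013
grip_force: 25.0
time: 34.48
tool_pos: [0.4735, 0.3646, 0.3814]
tool_rot: [3.14, 0.001, 2.546]
contact_force: [1.1, -0.0, 0.9]
opening: 0.013
grip_force: 25.0
time: 34.9
tool_pos: [0.473, 0.3627, 0.2581]
tool_rot: [-3.137, 0.0, 2.048]
contact_force: [0.7, -0.7, 1.4]
opening: 0.0134
grip_force: 25.0
time: 35.32
tool_pos: [0.4744, 0.3632, 0.1397]
tool_rot: [-3.141, 0.001, 1.571]
contact_force: [1.0, 1.0, 0.2]
opening: 0.013
grip_force: 25.0
shift [ 0.0078 -0.0003  0.0917] turn -0.0 q [ 0.53  0.56  1.45 -0.    1.14  0.53]
```

```bash
python3 -m jog '[[[-1,0.004,0,0.04,0],[-1,0.004,0,0.07,0],[-1,0.004,0,0.085,0],[-1,0.004,0,0.091,0],[-1,0.004,0,0.091,0]]]'
python3 -m jog '[[[-0.4,0,0,0,0],[-0.4,0,0,0,0],[-0.4,0,0,0,0],[-0.4,0,0,0,0]]]'
python3 -m jog '[[[-0.4,0,0,-0.04,0],[-0.4,0,0,-0.08,0],[-0.4,0,0,-0.09,0],[-0.4,0,0,-0.09,0]]]'
python3 -c "
from h import *
im=robot.read_camera('top')[:,:,::-1]
cv2.imwrite('pics/x.png',im)
# where bright pixels inside tray area
sub=im[185:250,110:180].max(2); 
n,l,st,c=cv2.connectedComponentsWithStats(((sub>75)).astype(np.uint8))
for s,q in zip(st[1:],c[1:]):
  if 20<s[4]<200: print(s,(q+[110,185]).round(1),ray('top',*(q+[110,185]),.014).round(3))
go([.5858,.3716,.10],np.pi/2)
"
```

```text
time: 35.73
tool_pos: [0.4753, 0.368, 0.05]
tool_rot: [3.14, -0.001, 1.575]
contact_force: [0.5, -0.4, 0.3]
opening: 0.0129
grip_force: 25.0
time: 36.07
tool_pos: [0.4749, 0.3679, 0.0504]
tool_rot: [3.139, -0.001, 1.571]
contact_force: [-0.0, 0.5, -0.0]
opening: 0.0275
grip_force: 0.0
time: 36.4
tool_pos: [0.4763, 0.3688, 0.1437]
tool_rot: [3.134, -0.005, 1.571]
contact_force: [-0.2, 1.0, -0.7]
opening: 0.0277
grip_force: 0.0
[ 0  5  8  9 63] [113.  193.9] [0.579 0.448 0.014]
[20  6 17  5 67] [138.2 192.9] [0.588 0.374 0.014]
[23 21 13  5 47] [138.9 207.6] [0.544 0.366 0.014]
[21 43 14  5 55] [137.1 230. ] [0.478 0.361 0.014]
[36 45 17  5 67] [154.1 231.5] [0.478 0.312 0.014]
shift [0.0034 0.1106 0.0416] turn 0.0 q [0.53 0.56 1.44 0.   1.14 0.53]
```

```bash
python3 -m jog '[[[-0.4,0.003,0.04,0.01,0],[-0.4,0.003,0.08,0.02,0],[-0.4,0.003,0.109,0.04,0],[-0.4,0.003,0.109,0.045,0],[-0.4,0.003,0.109,0.045,0]]]'
python3 -m jog '[[[-0.4,0,0.002,0.03,0],[-0.4,0,0.002,0.05,0],[-0.4,0,0.002,0.065,0],[-0.4,0,0.002,0.075,0],[-0.4,0,0.002,0.079,0]]]'
python3 -m jog '[[[-1,0,0,0,0],[-1,0,0,0,0],[-1,0,0,0,0],[-1,0,0,0,0],[-1,0,0,0,0]]]' 25
python3 -m jog '[[[-1,0,0,0,0],[-1,0,0,-0.01,0],[-1,0,0,-0.03,0],[-1,0,0,-0.06,0],[-1,0,0,-0.06,0]]]'
python3 -c "
from h import *
im=robot.read_camera('top')[:,:,::-1]
cv2.imwrite('pics/x2.png',im)
print(im[184:202,125:155].max(2))
o=robot.observe();print(o['tool_pos'])
print([proj('top',[.585,.372+d,o['tool_pos'][2]-.005]).round(1) for d in(-.0255,.0255)])
"
```

```text
time: 36.87
tool_pos: [0.5821, 0.3687, 0.0886]
tool_rot: [-3.134, 0.004, 1.569]
contact_force: [-0.7, 0.0, -0.6]
opening: 0.0277
grip_force: 0.0
time: 37.28
tool_pos: [0.5833, 0.3704, 0.0133]
tool_rot: [-3.139, 0.001, 1.572]
contact_force: [0.2, 0.0, -0.3]
opening: 0.0277
grip_force: 0.0
time: 37.7
tool_pos: [0.5858, 0.3709, 0.0163]
tool_rot: [3.14, -0.001, 1.571]
contact_force: [-0.1, 0.2, 3.8]
opening: 0.0133
grip_force: 25.0
time: 38.12
tool_pos: [0.588, 0.3718, 0.0816]
tool_rot: [3.133, -0.004, 1.571]
contact_force: [0.6, 1.0, 0.7]
opening: 0.0131
grip_force: 25.0
[[ 47  47  65  50  28  22  25  26  28  37  30  32  53  86  87  89  92  88
   91  85 163 160 163 165 157 160 160 156 161 160]
 [ 42  49  60  48  20  25  25  23  25  30  32  27  23  71  73  76  86  91
   88  86 159 158 156 157 161 159 163 163 163 162]
 [ 39  48  63  42  22  26  24  27  35  34  30  27  23  47  95  85  50  68
   65  69 152 154  92 121 122 119 158 155 155 153]
 [ 39  42  54  38  20  22  28  29  32  30  30  20  24  61 109  68  43  27
   32  40  38  42  42  39  43  41 120 123  92  65]
 [ 37  38  45  41  22  26
[... 1107 characters left out ...]
38  37  36  41  42  36  30  25  29  28  29  28  25  32  29  35  41
   37  40  39  38  41  41  40  42  39  35  41  43]
 [ 39  36  39  38  38  43  36  31  25  26  25  29  28  30  28  28  28  36
   38  44  42  39  42  45  39  40  39  43  43  39]
 [ 38  41  41  39  37  34  34  29  25  25  28  28  28  25  29  26  29  30
   40  42  41  38  40  41  41  43  41  43  40  38]
 [ 36  37  44  37  38  42  37  28  26  26  26  27  29  26  27  28  27  30
   39  43  43  42  41  41  40  42  43  41  43  33]
 [ 37  39  39  40  37  43  44  26  21  25  29  22  28  30  32  24  27  39
   39  39  41  43  40  41  43  42  41  41  43  34]]
[0.58719056 0.37139015 0.07932433]
[array([141.3, 189.6]), array([123.4, 188.2])]
```

```bash
python3 -m jog '[[[-1,0,0,-0.04,0],[-1,0,0,-0.08,0],[-1,0,0,-0.12,0],[-1,0,0,-0.16,0],[-1,0,0,-0.19,0]]]'
python3 -m jog '[[[-1,-0.04,0,-0.04,0],[-1,-0.08,0,-0.07,0],[-1,-0.1,0,-0.1,0],[-1,-0.12,0,-0.112,0],[-1,-0.12,0,-0.112,0]]]'
python3 -m jog '[[[-1,-0.2,-0.02,0,0],[-1,-0.2,-0.02,0,0],[-1,-0.2,-0.02,0,0],[-1,-0.2,-0.02,0,0],[-1,-0.2,-0.02,0,0]]]'
python3 -m jog '[[[-1,-0.19,-0.022,0,-0.494],[-1,-0.19,-0.022,0,-0.494],[-1,-0.19,-0.022,0,-0.494],[-1,-0.19,-0.022,0,-0.494],[-1,-0.19,-0.022,0,-0.494]]]'
python3 -m jog '[[[-1,0,0,0,-0.494],[-1,0,0,0,-0.494],[-1,0,0,0,-0.494],[-1,0,0,0,-0.494],[-1,0,0,0,-0.494]]]'
python3 -m jog '[[[-1,0,0,0,-0.494],[-1,0,0,0,-0.494],[-1,0,0,0,-0.494],[-1,0,0,0,-0.494],[-1,0,0,0,-0.494]]]'
python3 -c "
from h import *
go([.5448,-.1477,.13],np.pi-.09)
"
```

```text
time: 38.58
tool_pos: [0.5852, 0.3704, 0.2684]
tool_rot: [3.139, -0.001, 1.571]
contact_force: [0.8, 0.8, -0.5]
opening: 0.0127
grip_force: 25.0
time: 39.0
tool_pos: [0.5866, 0.2457, 0.3833]
tool_rot: [3.132, -0.0, 1.566]
contact_force: [-0.3, 0.1, -0.5]
opening: 0.013
grip_force: 25.0
time: 39.42
tool_pos: [0.5642, 0.0481, 0.376]
tool_rot: [-3.14, 0.0, 1.57]
contact_force: [0.4, 0.2, -0.6]
opening: 0.0128
grip_force: 25.0
time: 39.83
tool_pos: [0.5424, -0.141, 0.376]
tool_rot: [-3.141, -0.001, 2.071]
contact_force: [0.3, -1.0, 0.0]
opening: 0.0131
grip_force: 25.0
time: 40.25
tool_pos: [0.5429, -0.1395, 0.3759]
tool_rot: [-3.141, -0.002, 2.563]
contact_force: [-0.3, -0.1, -0.6]
opening: 0.0135
grip_force: 25.0
time: 40.67
tool_pos: [0.5431, -0.1393, 0.3762]
tool_rot: [3.141, -0.001, 3.054]
contact_force: [1.0, 0.1, -0.6]
opening: 0.0132
grip_force: 25.0
shift [-0.0027 -0.0084  0.2462] turn 0.002 q [-0.39  0.35  1.13  0.    1.66 -1.87]
```

```bash
python3 -m jog '[[[-1,-0.0027,-0.0084,0.04,0.002],[-1,-0.0027,-0.0084,0.08,0.002],[-1,-0.0027,-0.0084,0.12,0.002],[-1,-0.0027,-0.0084,0.16,0.002],[-1,-0.0027,-0.0084,0.2,0.002]]]'
python3 -m jog '[[[-1,0,0,0.03,0],[-1,0,0,0.045,0],[-1,0,0,0.046,0],[-1,0,0,0.046,0],[-1,0,0,0.046,0]]]'
python3 -c "
from h import *
go([.5448,-.1477,.07],np.pi-.09)
"
```

```text
time: 41.08
tool_pos: [0.5446, -0.1477, 0.175]
tool_rot: [3.141, -0.0, 3.044]
contact_force: [0.9, -0.2, 0.3]
opening: 0.0131
grip_force: 25.0
time: 41.5
tool_pos: [0.5459, -0.1484, 0.1322]
tool_rot: [-3.141, 0.002, 3.048]
contact_force: [0.0, -0.3, -0.3]
opening: 0.0134
grip_force: 25.0
shift [0.0013 0.0006 0.0622] turn -0.003 q [-0.4   0.51  1.55  0.    1.07 -1.88]
```

```bash
python3 -m jog '[[[-1,0.001,0.001,0.02,-0.003],[-1,0.001,0.001,0.035,-0.003],[-1,0.001,0.001,0.043,-0.003],[-1,0.001,0.001,0.048,-0.003],[-1,0.001,0.001,0.051,-0.003]]]'
python3 -m jog '[[[-1,0,0,0.003,0],[-1,0,0,0.005,0],[-1,0,0,0.007,0],[-1,0,0,0.009,0],[-1,0,0,0.0115,0]]]'
```

```text
time: 41.92
tool_pos: [0.5447, -0.1473, 0.0805]
tool_rot: [-3.141, 0.001, 3.053]
contact_force: [-0.4, 0.7, 0.7]
opening: 0.0132
grip_force: 25.0
time: 42.33
tool_pos: [0.5447, -0.1472, 0.0705]
tool_rot: [-3.141, 0.002, 3.054]
contact_force: [-10.6, 4.0, 35.0]
opening: 0.0131
grip_force: 25.0
```

```bash
python3 -m jog '[[[-0.48,0,0,0,0],[-0.48,0,0,0,0],[-0.48,0,0,0,0],[-0.48,0,0,0,0]]]'
python3 -m jog '[[[-0.48,0,0,-0.04,0],[-0.48,0,0,-0.08,0],[-0.48,0,0,-0.12,0],[-0.48,0,0,-0.16,0],[-0.48,0,0,-0.2,0]]]'
python3 -m jog '[[[-0.48,0,0.04,-0.04,0],[-0.48,0,0.08,-0.08,0],[-0.48,0,0.12,-0.1,0],[-0.48,0,0.16,-0.1,0],[-0.48,0,0.2,-0.1,0]]]'
python3 -m jog '[[[-0.48,0,0.1,0,0],[-0.48,0,0.1,0,0],[-0.48,0,0.1,0,0]]]'
python3 -c "
from h import *
snap('top','t7',(300,180,360,250),8); im=np.load('/tmp/top.npy').max(2); print(im[208:236,306:338])
snap('scene','s7',(205,190,280,240),8)
a=cv2.imread('pics/t7.png')[:480]; b=cv2.imread('pics/s7.png'); b=cv2.resize(b,None,fx=.53,fy=.53)
c=np.zeros((480,800,3),np.uint8); c[:480,:480]=a; c[:b.shape[0],480:480+b.shape[1]]=b[:,:320]
cv2.imwrite('pics/c7.png',np.clip(c.astype(float)*1.6,0,255).astype(np.uint8))
go([.543,.3715,.385],np.pi/2)
"
```

```text
time: 42.67
tool_pos: [0.5442, -0.1471, 0.0683]
tool_rot: [3.141, 0.0, 3.054]
contact_force: [-0.3, -0.0, -0.0]
opening: 0.0234
grip_force: 0.0
time: 43.08
tool_pos: [0.5438, -0.1469, 0.2703]
tool_rot: [3.141, -0.0, 3.054]
contact_force: [1.4, 0.0, -0.3]
opening: 0.0241
grip_force: 0.0
time: 43.5
tool_pos: [0.56, 0.0286, 0.3684]
tool_rot: [3.142, 0.004, 3.052]
contact_force: [0.7, -0.9, -1.1]
opening: 0.0238
grip_force: 0.0
time: 43.75
tool_pos: [0.5679, 0.1319, 0.3655]
tool_rot: [3.14, -0.0, 3.058]
contact_force: [0.1, 0.1, 0.3]
opening: 0.0237
grip_force: 0.0
[[106  92  70  40  34  32  35  48  38  31  30  32  31  34  36  37  43  43
   45  41  38  40  45  41  41 128 124 103  41  40  41  40]
 [ 94 109  61  43  41  40  51  95  76  56  57  45  34  29  32  31  34  26
   34  35  37  40  40  44  42  60  80  59  37  37  40  40]
 [ 91 106  43  44  42  31  41  91  73  90 116 128  83  61  67  73  38  34
   23  29  30  29  34  29  34  39  42  45  43  40  41  41]
 [106 105  37  43  38  31  41  81  54  94 116 128 110  69  80  56  39  41
   40  40  42  56  71  42  37  34  31  29  31  33  36  33]

[... 2575 characters left out ...]
8  31  31  32  31  35  34
   41  42  46  41  34  26  57  43  46  42  45  44  43  44]
 [ 48  46  42  45  46  45 129 133  83  47  44  45  44  42  41  31  34  28
   32  30  29  29  33  37  44  38  44  43  43  41  45  42]
 [ 43  42  40  46  46  41  99 128  62  43  47  45  42  48  43  44  45  48
   45  46  32  50  54  37  29  31  32  36  33  43  42  43]
 [ 32  28  33  34  32  38  38  42  46  46  45  43  46  43  44  46  43  47
   44  44  49 137 134  86  44  44  38  34  30  28  36  24]
 [ 47  45  34  35  27  33  28  26  30  34  35  39  41  42  43  46  42  45
   46  45  71 129 130  65  46  44  44  46  44  42  41  42]]
shift [ 0.045   0.2383 -0.0196] turn 1.488 q [ 0.09  0.4   1.09  0.    1.66 -1.39]
```

```bash
python3 -m jog '[[[-0.4,0.0225,0.119,0,0],[-0.4,0.0225,0.119,0,0],[-0.4,0.0225,0.119,0,0],[-0.4,0.0225,0.119,0,0],[-0.4,0.0225,0.119,0,0]]]'
python3 -m jog '[[[-0.4,0.0225,0.119,0,0.5],[-0.4,0.0225,0.119,0,0.5],[-0.4,0.0225,0.119,0,0.5],[-0.4,0.0225,0.119,0,0.5],[-0.4,0.0225,0.119,0,0.5]]]'
python3 -m jog '[[[-0.4,0,0,0.04,0.5],[-0.4,0,0,0.08,0.5],[-0.4,0,0,0.12,0.5],[-0.4,0,0,0.14,0.5],[-0.4,0,0,0.14,0.5]]]'
python3 -m jog '[[[-0.4,0,0,0.04,0.488],[-0.4,0,0,0.08,0.488],[-0.4,0,0,0.12,0.488],[-0.4,0,0,0.14,0.488],[-0.4,0,0,0.14,0.488]]]'
python3 -c "
from h import *
im=robot.read_camera('top')[:,:,::-1]
print(im[200:214,126:152].max(2))
go([.5435,.3715,.0155],np.pi/2)
"
```

```text
time: 44.27
tool_pos: [0.5562, 0.2481, 0.3652]
tool_rot: [-3.141, -0.001, 3.056]
contact_force: [0.3, -1.0, -0.2]
opening: 0.0274
grip_force: 0.0
time: 44.68
tool_pos: [0.5448, 0.3678, 0.3649]
tool_rot: [-3.14, 0.0, 2.55]
contact_force: [-0.1, -1.5, 0.6]
opening: 0.0276
grip_force: 0.0
time: 45.1
tool_pos: [0.5433, 0.3638, 0.2202]
tool_rot: [-3.131, 0.001, 2.049]
contact_force: [-0.3, 0.0, -0.6]
opening: 0.0277
grip_force: 0.0
time: 45.52
tool_pos: [0.5436, 0.3651, 0.0824]
tool_rot: [-3.136, 0.004, 1.566]
contact_force: [-0.8, -0.4, 0.1]
opening: 0.0277
grip_force: 0.0
[[ 58  56  39  27  24  24  32  67  32  31  25  27  28  29  28  32  28  29
   33  44  41  42  38  43  41  42]
 [ 64  51  39  16  25  29  31  63  52  30  28  25  25  27  26  27  27  32
   39  44  41  44  42  43  42  38]
 [ 68  45  32  22  24  28  56  44  29  27  23  30  24  27  24  29  29  32
   40  38  37  41  40  38  40  41]
 [ 65  44  26  22  22  25  31  28  34  24  23  28  32  25  29  29  27  32
   44  40  41  39  41  39  42  41]
 [ 66  48  29  22  24  25  26  31  24  24  21  24  25  30  29  30  26  29
   41  41  40 
[... 383 characters left out ...]
28  22  23  86  86  87  87 106 113 110
  110  82  46  40  42  38  29  40]
 [ 36  39  21  26  21  22  23  30  26  24  27  80  78  81  83 110 100 103
  107  65  42  39  42  35  38  42]
 [ 40  38  29  23  24  20  23  27  21  21  22  36  38  51  55  61  76  83
   88  65  41  39  44  33  40  43]
 [ 38  37  29  25  25  21  23  29  26  22  22  30  25  29  30  42  31  30
   33  34  34  41  41  31  40  41]
 [ 41  41  37  25  25  29  23  32  20  20  26  28  27  31  25  39  40  41
   42  39  39  40  40  32  41  41]
 [ 37  40  36  40  51  47  34  27  27  25  24  24  28  26  31  40  40  42
   44  41  40  40  39  39  40  43]]
shift [ 0.0054 -0.0014  0.0701] turn 0.0 q [ 0.48  0.72  1.31 -0.    1.12  0.48]
```

```bash
python3 -m jog '[[[-0.4,0.005,0,0.03,0],[-0.4,0.005,0,0.05,0],[-0.4,0.005,0,0.062,0],[-0.4,0.005,0,0.067,0],[-0.4,0.005,0,0.068,0]]]'
python3 -m jog '[[[-1,0,0,0,0],[-1,0,0,0,0],[-1,0,0,0,0],[-1,0,0,0,0],[-1,0,0,0,0]]]' 25
python3 -c "
from h import *
e=ray('top',145.6,208.4,.011);print('fuse centre y',e[1]+.0255,robot.observe()['tool_pos'])
e=ray('top',145.6,208.4,.016);print(e)
"
python3 -m jog '[[[-1,0,0,-0.01,0],[-1,0,0,-0.03,0],[-1,0,0,-0.07,0],[-1,0,0,-0.11,0],[-1,0,0,-0.15,0]]]'
python3 -m jog '[[[-1,-0.04,0,-0.04,0],[-1,-0.08,0,-0.08,0],[-1,-0.12,0,-0.12,0],[-1,-0.15,0,-0.155,0],[-1,-0.15,0,-0.155,0]]]'
python3 -c "
from h import *
go([.535,-.2313,.385],np.pi-.09)
"
```

```text
time: 45.98
tool_pos: [0.5455, 0.373, 0.0191]
tool_rot: [3.14, -0.001, 1.568]
contact_force: [-0.2, 0.9, -0.3]
opening: 0.0276
grip_force: 0.0
time: 46.4
tool_pos: [0.5448, 0.3735, 0.0196]
tool_rot: [3.14, -0.001, 1.566]
contact_force: [-1.9, -0.5, 5.7]
opening: 0.0121
grip_force: 25.1
fuse centre y 0.3722517006496363 [0.54475396 0.37348402 0.0195855 ]
[0.54331192 0.34518821 0.016     ]
time: 46.82
tool_pos: [0.5442, 0.373, 0.1705]
tool_rot: [3.141, -0.0, 1.566]
contact_force: [0.8, 1.0, 0.1]
opening: 0.0124
grip_force: 24.9
time: 47.23
tool_pos: [0.5431, 0.2267, 0.3201]
tool_rot: [3.14, -0.0, 1.566]
contact_force: [1.0, 1.0, -0.5]
opening: 0.0126
grip_force: 24.9
shift [-0.458 -0.006 -0.065] turn -1.485 q [ 0.27  0.42  1.18 -0.    1.54  0.27]
```

The grip is a bit shallow, because the fingertips are only level with the fuse's axis. I'll set the fuse back in its pocket and grip it deeper.

```bash
python3 -m jog '[[[-1,0.04,0,0.04,0],[-1,0.08,0,0.08,0],[-1,0.12,0,0.12,0],[-1,0.15,0,0.155,0],[-1,0.15,0,0.155,0]]]'
python3 -m jog '[[[-1,0,0,0.04,0],[-1,0,0,0.08,0],[-1,0,0,0.115,0],[-1,0,0,0.135,0],[-1,0,0,0.147,0]]]'
python3 -m jog '[[[-1,0,0,0.003,0],[-1,0,0,0.003,0]]]'
python3 -m jog '[[[-0.4,0,0,0,0],[-0.4,0,0,0,0],[-0.4,0,0,0,0],[-0.4,0,0,0.003,0],[-0.4,0,0,0.006,0]]]'
python3 -c "
from h import *
go([.5445,.3725,.0145],np.pi/2)
"
```

```text
time: 47.65
tool_pos: [0.5446, 0.3743, 0.1681]
tool_rot: [3.139, -0.001, 1.566]
contact_force: [0.6, 0.1, -0.2]
opening: 0.0126
grip_force: 24.9
time: 48.07
tool_pos: [0.543, 0.3724, 0.0185]
tool_rot: [-3.138, 0.002, 1.566]
contact_force: [-12.0, -3.7, 27.2]
opening: 0.0128
grip_force: 24.9
time: 48.23
tool_pos: [0.5445, 0.3732, 0.0187]
tool_rot: [3.141, -0.0, 1.566]
contact_force: [-1.8, -1.0, -0.7]
opening: 0.0131
grip_force: 25.0
time: 48.65
tool_pos: [0.5449, 0.3733, 0.0123]
tool_rot: [3.14, -0.001, 1.566]
contact_force: [0.1, -0.8, 4.6]
opening: 0.0274
grip_force: 3.3
shift [-0.0008 -0.0004 -0.0022] turn -0.005 q [0.48 0.81 1.35 0.   0.98 0.49]
```

```bash
python3 -m jog '[[[-0.4,0,0,-0.002,0],[-1,0,0,-0.002,0],[-1,0,0,-0.002,0],[-1,0,0,-0.002,0],[-1,0,0,-0.002,0]]]' 25
python3 -m jog '[[[-1,0,0,0,0],[-1,0,0,-0.02,0],[-1,0,0,-0.06,0],[-1,0,0,-0.06,0],[-1,0,0,-0.06,0]]]'
python3 -c "
from h import *
im=robot.read_camera('top')[:,:,::-1]
o=robot.observe();print(o['tool_pos'])
print(im[200:214,126:152].max(2))
print([proj('top',[.5435,.3725+d,o['tool_pos'][2]-.004]).round(1) for d in(-.0255,.0255)])
"
```

```text
time: 49.07
tool_pos: [0.5443, 0.373, 0.0136]
tool_rot: [-3.141, 0.0, 1.566]
contact_force: [-0.3, 0.0, -0.1]
opening: 0.013
grip_force: 25.0
time: 49.48
tool_pos: [0.546, 0.374, 0.0766]
tool_rot: [3.137, -0.003, 1.566]
contact_force: [-0.2, 0.2, -0.4]
opening: 0.0129
grip_force: 25.0
[0.5447379  0.37328931 0.07463779]
[[ 29  21  24  20  21  25  28  25  28  37  46  41  43  35  31  28  31  39
   34  40  42  39  42  41  42  40]
 [ 24  22  16  20  32  33  30  22  21  36 104 103  94  63  35  32  40  38
   40  38  40  38  40  40  42  39]
 [ 27  22  23  20  31  27  28  22  25  35 112 110 110  55  38  29  37  36
   41  42  39  43  40  42  43  43]
 [ 18  20  20  22  28  29  26  25  24  45 101 107 108  36  33  30  36  42
   37  41  43  39  44  43  39  46]
 [ 17  24  15  24  22  25  26  21  22  42  79  84  90  46  29  27  38  39
   38  41  41  38  42  39  42  41]
 [ 23  21  24  21  25  28  23  19  23  26  28  36  37  34  26  28  40  39
   37  37  38  40  42  41  37  40]
 [ 21  20  24  23  28  34  24  21  21  26  25  26  26  27  30  27  27  38
   28  28  31  40  38  43  35  37]
 [ 16  28  21  26  31  32  21  21  23  30  28  31  29  28  27  26  26  41
   39  37  37  42  44  39  33  43]
 [ 18  21  22  24  31  32  25  21  27  26  24  27  27  29  29  30  29  40
   39  40  39  41  40  35  28  43]
 [ 19  23  26  27  25  31  24  23  23  29  27  26  27  24  25  27  31  40
   39  39  39  45  40  37  37  40]
 [ 24  47  45  58  41  36  25  24  27  27  31  28  27  26  25  28  41  38
   37  40  36  41  43  31  39  42]
 [ 34  25  34  28  28  45  29  22  23  27  28  22  34  40  37  35  37  39
   45  42  36  42  42  26  41  38]
 [ 39  28  31  32  30  28  27  29  24  24  26  28  27  28  25  43  40  42
   39  39  42  40  39  29  42  39]
 [ 38  31  32  34  31  25  25  25  27  29  26  27  26  28  26  37  43  37
   45  40  42  41  41  40  41  45]]
[array([139.4, 204.2]), array([121.4, 202.8])]
```

```bash
python3 -m jog '[[[-1,0,0,-0.04,0],[-1,0,0,-0.08,0],[-1,0,0,-0.12,0],[-1,0,0,-0.16,0],[-1,0,0,-0.19,0]]]'
python3 -m jog '[[[-1,-0.04,0,-0.04,0],[-1,-0.08,0,-0.08,0],[-1,-0.12,0,-0.115,0],[-1,-0.15,0,-0.115,0],[-1,-0.18,0,-0.115,0]]]'
python3 -m jog '[[[-1,-0.2,-0.005,0,0],[-1,-0.2,-0.005,0,0],[-1,-0.2,-0.005,0,0],[-1,-0.2,-0.005,0,0],[-1,-0.2,-0.005,0,0]]]'
python3 -m jog '[[[-1,-0.195,-0.007,0,-0.495],[-1,-0.195,-0.007,0,-0.495],[-1,-0.195,-0.007,0,-0.495],[-1,-0.195,-0.007,0,-0.495],[-1,-0.195,-0.007,0,-0.495]]]'
python3 -m jog '[[[-1,0,0,0,-0.495],[-1,0,0,0,-0.495],[-1,0,0,0,-0.495],[-1,0,0,0,-0.495],[-1,0,0,0,-0.495]]]'
python3 -m jog '[[[-1,0,0,0,-0.495],[-1,0,0,0,-0.495],[-1,0,0,0,-0.495],[-1,0,0,0,-0.495],[-1,0,0,0,-0.495]]]'
python3 -c "
from h import *
go([.5352,-.2313,.13],np.pi-.09)
"
```

```text
time: 49.95
tool_pos: [0.5444, 0.3731, 0.266]
tool_rot: [3.141, -0.001, 1.566]
contact_force: [1.0, 0.3, -0.7]
opening: 0.0133
grip_force: 25.0
time: 50.37
tool_pos: [0.5436, 0.2041, 0.378]
tool_rot: [3.139, -0.001, 1.567]
contact_force: [1.0, 0.0, -0.3]
opening: 0.013
grip_force: 25.0
time: 50.78
tool_pos: [0.5368, 0.002, 0.375]
tool_rot: [-3.139, 0.0, 1.565]
contact_force: [0.2, 0.6, 0.1]
opening: 0.0129
grip_force: 25.0
time: 51.2
tool_pos: [0.5291, -0.1905, 0.375]
tool_rot: [-3.14, -0.002, 2.067]
contact_force: [1.3, -0.0, -0.2]
opening: 0.013
grip_force: 25.0
time: 51.62
tool_pos: [0.5294, -0.1892, 0.3748]
tool_rot: [-3.141, -0.003, 2.56]
contact_force: [-0.5, 0.3, -0.0]
opening: 0.0132
grip_force: 25.0
time: 52.03
tool_pos: [0.5296, -0.1889, 0.3754]
tool_rot: [3.141, -0.002, 3.052]
contact_force: [0.8, 0.3, -0.7]
opening: 0.0129
grip_force: 25.0
shift [-0.0099 -0.0419  0.2454] turn 0.0 q [-0.48  0.35  1.13  0.    1.66 -1.96]
```

```bash
python3 -m jog '[[[-1,-0.0095,-0.042,0,0],[-1,-0.0095,-0.042,0.04,0],[-1,-0.0095,-0.042,0.08,0],[-1,-0.0095,-0.042,0.12,0],[-1,-0.0095,-0.042,0.16,0]]]'
python3 -m jog '[[[-1,0,0,0.04,0],[-1,0,0,0.07,0],[-1,0,0,0.085,0],[-1,0,0,0.085,0],[-1,0,0,0.085,0]]]'
python3 -c "
from h import *
go([.5352,-.2313,.078],np.pi-.09)
"
```

```text
time: 52.45
tool_pos: [0.5348, -0.2316, 0.2142]
tool_rot: [3.141, -0.0, 3.043]
contact_force: [1.0, 0.5, 0.7]
opening: 0.0131
grip_force: 25.0
time: 52.87
tool_pos: [0.535, -0.2315, 0.1307]
tool_rot: [3.141, -0.002, 3.047]
contact_force: [0.1, 0.2, 0.8]
opening: 0.0129
grip_force: 25.0
shift [-0.0003  0.0002  0.0527] turn -0.005 q [-0.54  0.54  1.5   0.    1.1  -2.02]
```

```bash
python3 -m jog '[[[-1,0,0,0.02,-0.005],[-1,0,0,0.035,-0.005],[-1,0,0,0.044,-0.005],[-1,0,0,0.049,-0.005],[-1,0,0,0.052,-0.005]]]'
python3 -m jog '[[[-1,0,0,0.003,0],[-1,0,0,0.005,0],[-1,0,0,0.007,0],[-1,0,0,0.009,0],[-1,0,0,0.0105,0]]]'
```

```text
time: 53.28
tool_pos: [0.5358, -0.232, 0.08]
tool_rot: [-3.141, 0.001, 3.055]
contact_force: [0.2, 0.2, 0.3]
opening: 0.0135
grip_force: 25.0
time: 53.7
tool_pos: [0.5356, -0.2315, 0.0695]
tool_rot: [3.141, 0.001, 3.055]
contact_force: [-0.8, 5.1, 8.4]
opening: 0.013
grip_force: 25.0
```

```bash
python3 -m jog '[[[-1,0,0,0.001,0],[-1,0,0,0.002,0],[-1,0,0,0.002,0]]]'
python3 -m jog '[[[-0.48,0,0,0,0],[-0.48,0,0,0,0],[-0.48,0,0,0,0],[-0.48,0,0,0,0]]]'
python3 -m jog '[[[-0.48,0,0,-0.04,0],[-0.48,0,0,-0.08,0],[-0.48,0,0,-0.12,0],[-0.48,0,0,-0.16,0],[-0.48,0,0,-0.2,0]]]'
python3 -m jog '[[[-0.48,0,0,-0.04,0],[-0.48,0,0,-0.08,0],[-0.48,0,0.04,-0.11,0],[-0.48,0,0.08,-0.11,0],[-0.48,0,0.12,-0.11,0]]]'
python3 -m jog '[[[-0.48,0,0.2,0,0],[-0.48,0,0.2,0,0],[-0.48,0,0.2,0,0],[-0.48,0,0.2,0,0],[-0.48,0,0.2,0,0]]]'
python3 -c "
from h import *
def br(x): return np.clip(x.astype(float)*1.5,0,255).astype(np.uint8)
t=robot.read_camera('top')[:,:,::-1]; s=robot.read_camera('scene')[:,:,::-1]
a=cv2.resize(t[195:245,305:365],None,fx=6,fy=6,interpolation=3)
b=cv2.resize(s[190:240,205:280],None,fx=5.8,fy=5.8,interpolation=3)[:300]
d=cv2.resize(s[80:310,150:350],None,fx=1.3,fy=1.3,interpolation=3)
e=cv2.resize(t[130:300,100:430],None,fx=1.6,fy=1.6,interpolation=3)
c=np.zeros((600,800,3),np.uint8); c[:a.shape[0],:360]=a; c[:b.shape[0],365:800]=b[:,:435]
c[300:300+d.shape[0],:d.shape[1]]=d; c[300:300+e.shape[0],265:265+e.shape[1]]=e[:,:535]
cv2.imwrite('pics/fin.png',br(c))
"
```

```text
time: 53.95
tool_pos: [0.5358, -0.2308, 0.0682]
tool_rot: [3.14, 0.001, 3.056]
contact_force: [-1.0, 5.4, 8.1]
opening: 0.0132
grip_force: 25.0
time: 54.28
tool_pos: [0.5352, -0.2319, 0.0668]
tool_rot: [-3.142, -0.0, 3.056]
contact_force: [0.4, -0.9, -0.0]
opening: 0.0235
grip_force: 0.0
time: 54.7
tool_pos: [0.5349, -0.2317, 0.2688]
tool_rot: [3.142, -0.0, 3.056]
contact_force: [0.9, -0.9, -0.1]
opening: 0.024
grip_force: 0.0
time: 55.12
tool_pos: [0.5457, -0.1157, 0.3792]
tool_rot: [-3.14, 0.005, 3.053]
contact_force: [1.4, -0.2, 0.7]
opening: 0.0236
grip_force: 0.0
time: 55.53
tool_pos: [0.5621, 0.0863, 0.3769]
tool_rot: [3.141, -0.0, 3.057]
contact_force: [0.9, 0.8, 0.3]
opening: 0.0239
grip_force: 0.0
```

View pics/fin.png

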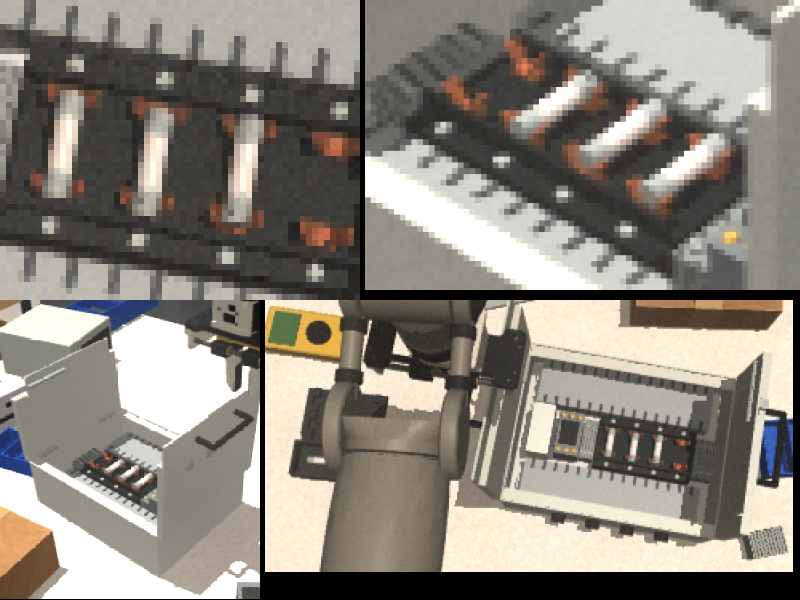

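The final view shows new fuses in ways 1 to 3, both leaves upright and the other items undisturbed. I'll triangulate the fuses' heights to be sure they are home.

Run:
```python
from h import *
from scipy.optimize import least_squares
t=robot.read_camera('top').min(2); s=robot.read_camera('scene').min(2)
def comps(im,box,th):
    x0,y0,x1,y1=box; m=(im[y0:y1,x0:x1]>th).astype(np.uint8)
    n,l,st,c=cv2.connectedComponentsWithStats(m)
    return [(st[i,4],c[i]+[x0,y0]) for i in range(1,n) if 15<st[i,4]<150]
T=comps(t,(309,205,350,237),115); S=comps(s,(222,197,272,230),125)
for q in T: print('T',q[0],q[1].round(2))
for q in S: print('S',q[0],q[1].round(2))
T=sorted([q[1] for q in T],key=lambda a:-a[0]); S=sorted([q[1] for q in S],key=lambda a:a[0])
for a,b in zip(T,S):
    r=least_squares(lambda P:np.r_[proj('top',P)-a,proj('scene',P)-b],[.54,-.19,.07]); print(r.x.round(4),r.fun.round(2))
```

```text
T 37 [315.46 218.49]
T 31 [330.26 221.52]
T 32 [345.41 222.75]
S 36 [237.11 207.06]
S 38 [249.5  211.32]
S 40 [260.05 217.52]
S 75 [226.65 225.79]
[ 0.557  -0.2495  0.0009] [ 3.06 -1.82  3.54  0.6 ]
[ 0.5449 -0.2024  0.0815] [ 5.2  -2.99  6.06  0.95]
[ 0.5475 -0.1591  0.0872] [ 4.59 -2.54  5.21  0.74]
```

Run:
```python
from h import *
from scipy.optimize import least_squares
for n,a,b in((1,(345.41,222.75),(237.11,207.06)),(2,(330.26,221.52),(249.5,211.32)),(3,(315.46,218.49),(260.05,217.52)),('2old',(330.7,221.3),(248.9,213.0)),('1old',(345.5,223.9),(237.9,207.5))):
    r=least_squares(lambda P:np.r_[proj('top',P)-a,proj('scene',P)-b],[.54,-.19,.07])
    c=np.array([[.996,-.09],[.09,.996]])@(r.x[:2]-[.54,-.16]); print(n,r.x.round(4),'cab',c.round(4),r.fun.round(2))
```

```text
1 [ 0.5378 -0.232   0.0679] cab [ 0.0042 -0.0719] [-0.08  0.04 -0.09 -0.01]
2 [ 0.5368 -0.1886  0.0704] cab [-0.0006 -0.0288] [-0.38  0.21 -0.44 -0.07]
3 [ 0.5422 -0.1471  0.0697] cab [0.0011 0.0131] [-0.35  0.19 -0.4  -0.05]
2old [ 0.5385 -0.1902  0.0648] cab [ 0.0012 -0.0302] [-0.44  0.25 -0.51 -0.08]
1old [ 0.5349 -0.2324  0.0644] cab [ 0.0014 -0.0726] [-0.23  0.14 -0.27 -0.04]
```

Heights agree within about 2.5 mm. I'll confirm by pressing down gently on each fuse with closed fingertips; home puts the TCP at about 0.081.

```bash
python3 -m jog '[[[-1,0,-0.2,0,0],[-1,0,-0.2,0,0],[-1,0,-0.2,0,0],[-1,0,-0.2,0,0],[-1,0,-0.2,0,0]]]'
python3 -m jog '[[[-1,0,-0.077,0.04,0],[-1,0,-0.077,0.08,0],[-1,0,-0.077,0.12,0],[-1,0,-0.077,0.16,0],[-1,0,-0.077,0.2,0]]]'
python3 -m jog '[[[-1,0,0,0.03,0],[-1,0,0,0.06,0],[-1,0,0,0.07,0],[-1,0,0,0.07,0],[-1,0,0,0.07,0]]]' 10
python3 -c "
from h import *
go([.537,-.1895,.09],np.pi-.09)"
```

```text
time: 56.15
tool_pos: [0.544, -0.1203, 0.3769]
tool_rot: [-3.141, -0.0, 3.052]
contact_force: [0.0, 0.4, 0.3]
opening: 0.0012
grip_force: 0.0
time: 56.57
tool_pos: [0.5374, -0.1948, 0.1979]
tool_rot: [-3.141, 0.001, 3.051]
contact_force: [0.8, -0.3, -0.8]
opening: 0.0007
grip_force: 0.0
time: 56.98
tool_pos: [0.5389, -0.1928, 0.1304]
tool_rot: [-3.141, 0.001, 3.055]
contact_force: [0.4, 0.0, 0.0]
opening: 0.0005
grip_force: 0.0
shift [0.0022 0.0031 0.0404] turn 0.003 q [-0.48  0.53  1.54 -0.    1.08 -1.96]
```

```bash
python3 -m jog '[[[-1,0.001,0.003,0.02,0],[-1,0.001,0.003,0.035,0],[-1,0.001,0.003,0.043,0],[-1,0.001,0.003,0.043,0]]]'
python3 -m jog '[[[-1,0,0,0.002,0],[-1,0,0,0.004,0],[-1,0,0,0.006,0],[-1,0,0,0.007,0],[-1,0,0,0.007,0]]]'
```

```text
time: 57.32
tool_pos: [0.5381, -0.1888, 0.0868]
tool_rot: [-3.141, 0.0, 3.056]
contact_force: [-0.4, -0.1, -0.6]
opening: 0.0008
grip_force: 0.0
time: 57.73
tool_pos: [0.5387, -0.1889, 0.0808]
tool_rot: [-3.141, 0.002, 3.056]
contact_force: [-2.0, 0.7, 5.0]
opening: 0.0005
grip_force: 2.8
```

```bash
python3 -m jog '[[[-1,0,0,-0.02,0],[-1,0,0.02,-0.02,0],[-1,0,0.0418,-0.02,0],[-1,0,0.0418,-0.014,0],[-1,0,0.0418,-0.010,0]]]'
python3 -m jog '[[[-1,0,0,0.004,0],[-1,0,0,0.007,0],[-1,0,0,0.009,0],[-1,0,0,0.010,0],[-1,0,0,0.010,0]]]'
python3 -m jog '[[[-1,0,0,-0.02,0],[-1,0,-0.03,-0.02,0],[-1,0,-0.06,-0.02,0],[-1,0,-0.0838,-0.02,0],[-1,0,-0.0838,-0.02,0]]]'
python3 -m jog '[[[-1,0,0,0.008,0],[-1,0,0,0.014,0],[-1,0,0,0.018,0],[-1,0,0,0.020,0],[-1,0,0,0.020,0]]]'
```

```text
time: 58.15
tool_pos: [0.5418, -0.1462, 0.0896]
tool_rot: [-3.141, 0.001, 3.058]
contact_force: [0.2, 0.3, -0.5]
opening: -0.0
grip_force: 0.0
time: 58.57
tool_pos: [0.5414, -0.1475, 0.0805]
tool_rot: [-3.141, 0.0, 3.055]
contact_force: [-3.6, 2.6, 10.5]
opening: 0.0006
grip_force: 5.2
time: 58.98
tool_pos: [0.534, -0.2353, 0.0995]
tool_rot: [-3.14, 0.001, 3.052]
contact_force: [0.2, 0.9, 0.3]
opening: 0.0004
grip_force: 0.0
time: 59.4
tool_pos: [0.5339, -0.2294, 0.0805]
tool_rot: [-3.141, -0.001, 3.057]
contact_force: [-6.1, 0.0, 13.4]
opening: 0.0009
grip_force: 6.7
```

```bash
python3 -m jog '[[[-1,0,0,-0.03,0],[-1,0,0,-0.07,0],[-1,0,0.0,-0.11,0],[-1,0,0.02,-0.15,0],[-1,0,0.02,-0.19,0]]]'
python3 -m jog '[[[-1,0,0.02,-0.04,0],[-1,0,0.04,-0.08,0],[-1,0,0.06,-0.11,0],[-1,0,0.06,-0.11,0],[-1,0,0.06,-0.11,0]]]'
python3 - <<'E'
from h import *
im=robot.read_camera('top')[:,:,::-1]; cv2.imwrite('pics/end.png',im)
sub=im[185:250,105:180].max(2)
n,l,st,c=cv2.connectedComponentsWithStats((sub>75).astype(np.uint8))
for s,q in zip(st[1:],c[1:]):
  if 20<s[4]<200: print(s[4],ray('top',*(q+[105,185]),.014).round(3))
# leaf angles: passive free-edge in top image: project candidate inner edge corners for angles
o=np.array([.54,-.16]);ex=np.array([.996,-.09]);ey=np.array([.09,.996])
for th in(1.5,1.57,1.65,1.75):
  y=-.18+.192*np.cos(th); z=.11+.192*np.sin(th)
  print(th,[proj('scene',[*(o+sx*.138*ex+y*ey),z]).round(1) for sx in(-1,1)])
s=robot.read_camera('scene')[:,:,::-1]; np.save('/tmp/s.npy',s)
g=cv2.Canny(cv2.GaussianBlur(s,(3,3),0),30,80)
ln=cv2.HoughLinesP(g[120:280,140:260],1,np.pi/180,25,minLineLength=35,maxLineGap=4)
for q in ln[:,0]: print((q+[140,120,140,120]))
E
```

```text
time: 59.82
tool_pos: [0.5357, -0.2071, 0.2689]
tool_rot: [3.139, -0.002, 3.058]
contact_force: [2.0, -0.5, -0.9]
opening: 0.0008
grip_force: 0.0
time: 60.23
tool_pos: [0.542, -0.1489, 0.3801]
tool_rot: [-3.14, 0.004, 3.059]
contact_force: [-0.1, 0.1, -0.5]
opening: 0.0002
grip_force: 0.0
157 [0.478 0.339 0.014]
1.5 [array([241.3, 105.9]), array([164.4, 144. ])]
1.57 [array([237.9, 104.5]), array([161. , 142.2])]
1.65 [array([234.1, 103.3]), array([157.2, 140.6])]
1.75 [array([229.5, 102.5]), array([152.7, 139.2])]
[163 199 259 255]
[184 205 258 246]
[205 208 258 239]
[178 233 249 279]
[163 142 211 120]
[140 234 189 256]
[140 159 198 131]
[210 227 259 256]
[178 234 248 279]
[203 215 238 193]
```

```bash
python3 -c "
from cell import robot
print(robot.hand_in())"
```

```text
the job is handed in; nothing more can be done
None
```

The job is done and handed in at about 60 s: both leaves stand upright with the bolt fully drawn, two spent fuses are in the bin, and three new fuses are seated in ways 1–3; one push on the passive leaf briefly read about 85 N at the wrist, under the 120 N limit, though I can't tell whether the gripper's body (40 N limit) took any of it.

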